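# Lay the incense tube on its V-cradles and chock it

### The arm

A 6-joint arm with a two-finger parallel gripper is mounted at the origin on the work surface. World frame = base frame: x ahead of the robot, y to its left, z up, the work surface at z = 0. Lengths are in m, angles in rad, forces in N, time in s.
With the tool pointing down it reaches from about 0.35 to 0.775 m from the base axis. Payload 5.5 kg.
Tool frame: the origin (TCP) lies at the very end of the fingers, on their centre line; the grasp point (between the pads) lies env.hold_point_z behind it (env.hold_point_z is the distance from the TCP to the grasp point, in m); z points along the fingers, y is the line along which they close (so a half turn about z gives the same grasp; the last joint's range is limited). The gripper opens to 85 mm and grips with 20 to 120 N. Pads are 22 mm wide; open, the fingers measure 114 mm over their backs; the gripper's body (76 mm by 85 mm) begins 54 mm behind the grasp point. The pads swing forward as they close: fully open they stand 13 mm farther back than shut.
Start: joints at [1.006, 0.313, 0.046, 1.304, 0, 1.431], TCP at [0.237, 0.524, 0.211] pointing down, gripper open.
Joint ranges: [-2.76, 2.76], [-0.86, 1.69], [-1.03, 1.26], [-2.2, 2.34], [-1.47, 1.5], [-3.14, 3.14]. Speed limits (rad/s): [2.57, 2.57, 3.14, 3.14, 3.14, 3.14].

### API

Orientations are given as a unit quaternion [w, x, y, z].
In Python, from workcell import env gives the robot as it stands.
- The arm moves only by the tool carry_out, never from a script. Its argument "steps" is a list of rows, each a list of 3 entries, a list of its own where there are three numbers: the turn, a rotation vector about the tool's x, y, z in degrees, then the shift along the tool's x, y, z in cm, then the closure in counts, from 0 (fully open) to 255 (shut). A call has exactly 8 rows; each row is the pose to reach, as a shift and turn from the pose commanded when the call began, along the tool's axes at that moment; what a row does not reach only later rows make up. A row lasts 1/8 s, in which the tool goes at most 62.5 mm and 10.7 degrees, less where a joint would pass 70% of its speed; a pose out of reach is approached as far as the arm can. A call with a gripper value outside its range is refused whole. The fingers move at their own pace and stop on an object; "force" is the grip in N (left out, the last holds). Time passes only in rows, so rows that repeat a pose let the fingers close, or fill a call up. It gives the time, the measured TCP pose, the force, the opening and the grip force at its end, in the units of the state.
- env.get_state(): the state, without advancing time (a new reading comes with each control period).
- env.read_camera(name): name is "side" or "top" or "wrist"; returns (picture, depth): 420x560x3 uint8, red, green, blue; 420x560 float32, m along the optical axis (not along the pixel's ray), 0 where there is no reading.
- env.get_calibration(name): a dict with "fx", "fy", "cx", "cy" (pixels), "origin" and "orientation" of the camera in the world. Camera axes: x right, y up, looking along -z (the intrinsics and any distortion apply to the point x, -y, -z); pixel columns grow to the right and rows downward; lengths in m; the calibration is good to about 2 mm. The wrist camera is an equidistant fisheye: a pixel r from the principal point sees the ray r / f radians off the axis. A picture is of the moment at which its call begins: read the wrist's pose just before it. get_calibration takes no time and is no camera call; for the wrist camera it gives the pose at the moment of the call.
- env.hand_in(): hands the job in; it is judged then, once.
The state is a dict: "clock": time; "joint_pos": joint angles; "qvel": joint speeds; "tau": joint torques, N m; "tcp_pos": TCP position; "orientation": TCP orientation; "wrist_force": force on the tool from outside, world axes, zero at the start; "ft_torque": the same for the moment, N m; "finger_gap": finger opening in m; "grip_force": force on a finger pad.
Only numpy, scipy, OpenCV 4.12 (cv2) and the standard library are available. Lean on these libraries where they do the work, as an engineer would, in place of code of your own. Each camera call takes 0.05 s, during which the arm holds its last target. There are 200 camera calls.

### The job

Draw the red incense tube out of the half-open bin, lay it flat in the shallow blue-floored tray and let go. Then pick it up again and gently lay it, centred, in the two V-cradles of the wooden stand. Finally stand the chock upright on the stand's deck, between the cradles, with its rubber face square and snug against the tube on the side of the shallow slopes; leave everything else where it is.

Things in the scene. Friction and masses are not known exactly. Their poses are not given: they have to be found in the camera images.
- tube_mid (a point): Centre of the loose round red incense tube with brass ends: 200 mm long, 38 mm diameter, 0.18 kg. Its y axis runs along it; at the start -y points up to the free end, sloping 35 degrees above level, that sticks out of the bin. It lies loosely in the bin and pulls out along its own axis. On a flat surface its centre is 19 mm up.
- bin_rim (a point): Middle of the lower rim of the fixed beige bin, tilted half open out of the dark cabinet on the robot's left (cabinet front 60 mm or more behind the rim, 240 mm high). The upper 60 mm of the tube sticks out past this rim; bin walls lie close beside and below the rest of the tube.
- tray_in (a point): Centre of the floor of the fixed shallow tray (blue cloth floor, pale wood edge), top of the floor 4 mm above the table. Its y axis is the long way: outside 90 mm (x) by 240 mm (y), rim 4 mm wide and 8 mm above the table, so inside 82 by 232 mm.
- cradle: Fixed pale wooden stand. Origin on the table below the line of the V-cradles; z up; y along that line. Flat deck, top 12 mm up, x -95 to +45 mm, y -105 to +105. Dark V-cradles at y = -95 to -65 and +65 to +95 mm: a shallow 20 degree slope on the -x side (34 mm up at x = -33), a steep 45 degree cheek on the +x side (47 mm up at x = +33). Deck bare between them.
- cradle_seat (a point): Where the centre of the tube is when it rests centred in the V-cradles: 42 mm above the stand's origin. Axes as the stand's: the tube lies along y, either way round; the chock belongs on the -x side.
- chock_mid (a point): Centre of the loose chock, a yellow-painted wooden block standing on the table: 46 mm deep (x), 60 mm long (y), 44 mm high (z; the rear half is only 26 mm high with a sloping back), 0.15 kg. Its black rubber face is the flat +x side, 23 mm from this centre; this point is 22 mm above its underside. Best gripped by its two ends, 60 mm apart along y.
- case: Hard blue-green silicone eyeglass case, loose, 62 x 160 x 42 mm; origin at the centre of its underside. Leave it alone.
- glasses: Folded tortoiseshell reading glasses, loose, about 56 x 136 x 16 mm; origin at the centre of the underside. Leave alone.
- magnifier: Steel magnifier lying flat, loose, lens 90 mm across at -y, handle to +y, 200 mm long in all, 13 mm thick; origin near its middle on the table. Leave alone.
- remote: Black remote control, loose, 44 x 170 x 18 mm; origin at the centre of its underside. Leave alone.
- mug: Blue mug, loose, 76 mm across, 85 mm high; origin at the centre of its underside. Leave alone.
- jar: Amber glass jar with a red cap, loose, 70 mm across, 90 mm high; origin at the centre of its underside. Leave alone.
- chock_face (a point): Middle of the chock's flat black rubber face, 22 mm above its underside; its x axis points straight out of the face.
Things that resemble listed ones, but are neither listed nor needed, are in the scene too. There is more than one size of the part that bears tube_mid; the job needs the larger.

How it is judged:
By the outcome, as a careful person would: the job done as asked, in the order asked, and still so for the second after the job is handed in, with the robot touching nothing.
It also fails if it takes over 72 s, if anything falls off the work surface, if the arm or the gripper's body presses on something with over 40 N, if the wrist force passes 120 N, or if a joint passes its speed limit or range.

## Working session

There is one attempt and no reset: what is moved stays moved. The work goes in short steps, Python scripts to look and compute and a tool call to move; the robot and the scene stay as the last step left them, time stands still between calls to the robot, and variables do not carry over. Pictures are saved under pics/ and viewed, at most 10 in all, crops included, and the job is handed in when it is done.

Besides the shell and the picture viewer there is one more tool, called after "Emit:" as name([rows], argument=value, ...), one row to a line, values as JSON. carry_out: Moves the arm, as the interface text tells. Its arguments: {"type":"object","properties":{"steps":{"type":"array","items":{"type":"array"}},"force":{"type":"number"}},"required":["steps"]}

```bash
ls; mkdir -p pics
cat > h.py <<'E'
import numpy as np, cv2
from scipy.spatial.transform import Rotation as R
from workcell import env
def rot(q): return R.from_quat([q[1],q[2],q[3],q[0]])
def snap(n):
    c=env.get_calibration(n); p,d=env.read_camera(n); return p,d,c
def world(c,d,u,v,fish=False):
    """pixel arrays + depth -> world"""
    u=np.asarray(u,float);v=np.asarray(v,float)
    a=(u-c['cx'])/c['fx'];b=(v-c['cy'])/c['fy']
    if fish:
        r=np.hypot(a,b)+1e-12;k=np.tan(r)/r;a=a*k;b=b*k
    P=np.stack([a*d,-b*d,-d*np.ones_like(a)],-1)
    return rot(c['orientation']).apply(P.reshape(-1,3)).reshape(P.shape)+np.array(c['origin'])
def cloud(n,p=None):
    p,d,c=snap(n); v,u=np.mgrid[:420,:560]
    return p,d,c,world(c,d,u,v,n=='wrist')
def save(f,p): cv2.imwrite('pics/'+f,p[...,::-1])
E
python3 - <<'E'
from h import *
print(env.hold_point_z, env.get_state())
for n in('top','side','wrist'):
    p,d,c,W=cloud(n); save(n+'0.png',p); np.savez('/tmp/'+n+'0.npz',p=p,d=d,W=W); print(n,c,(d>0).mean())
a=cv2.imread('pics/top0.png');
E
```

```text
pics
0.0187 {'clock': 0.0, 'joint_pos': array([1.00641708e+00, 3.14000435e-01, 4.49678475e-02, 1.30356133e+00,
       2.10616614e-06, 1.43121555e+00]), 'qvel': array([-0.00080537, -0.00069993, -0.00076312, -0.00085851,  0.00056405,
       -0.00121046]), 'tau': array([-8.12183607e-04, -4.80624354e+01,  2.98532796e+01,  1.94638758e-02,
       -1.55298671e-04, -5.26145953e-06]), 'tcp_pos': array([0.23668762, 0.52343887, 0.21010431]), 'orientation': array([-3.10854960e-04,  2.10805742e-01,  9.77527560e-01, -8.43329863e-04]), 'wrist_force': array([-0.04922825,  0.09229366, -0.26740322]), 'ft_torque': array([-0.02212958, -0.06678457, -0.01645542]), 'grip_force': 0.0, 'finger_gap': 0.08537019968841833}
top {'fx': 469.6351650251362, 'fy': 469.6351650251362, 'cx': 278.4697093862081, 'cy': 212.1461016906025, 'origin': array([0.37779568, 0.01125403, 1.35851212]), 'orientation': array([ 0.71034977,  0.01892067, -0.0340655 , -0.70276934])} 0.9959013605442177
side {'fx': 545.4050509399408, 'fy': 545.4050509399408, 'cx': 286.6505955477626, 'cy': 211.52392570120077, 'origin': array([-0.02901504, -0.92054811,  0.97386281]), 'orientation': array([ 0.87767155,  0.41158962, -0.10010719, -0.22419897])} 0.9958715986394557
wrist {'fx': 325.19226210127806, 'fy': 325.19226210127806, 'cx': 278.6581461555542, 'cy': 213.80168017182072, 'origin': array([0.17160245, 0.55334225, 0.37326866]), 'orientation': array([ 0.83188357, -0.12030365, -0.07641366,  0.53633731])} 0.9930399659863945
```

View pics/top0.png

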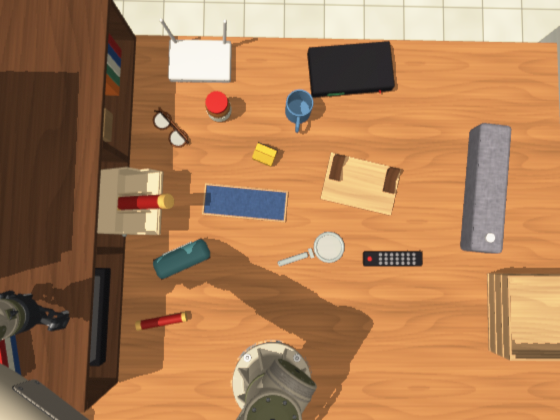

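View pics/side0.png

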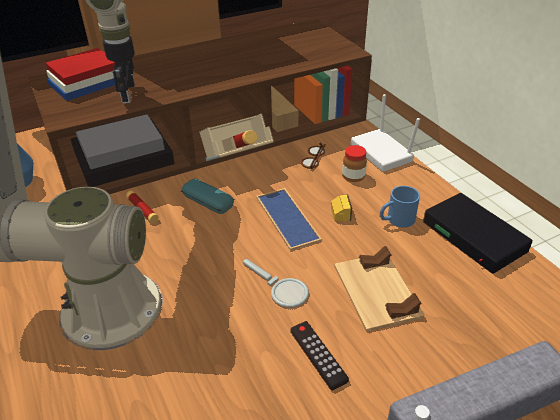

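View pics/wrist0.png

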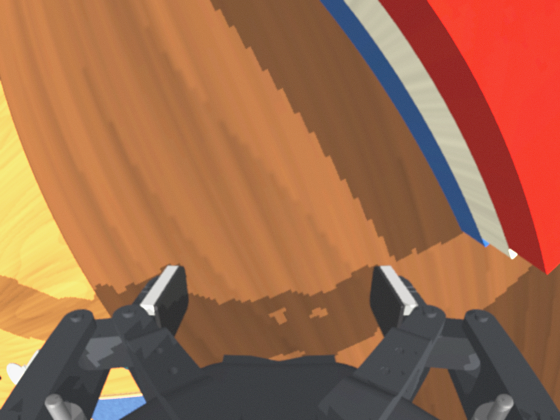

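Candidates: a red tube with brass ends in the bin at top (147,202), a smaller one on the table at (162,320), and the jar's red cap at (217,103). I choose the one in the bin. The stand is at (360,183), tray (245,203), chock (265,154), with the gripper beside the cabinet at (65,320).

Run:
```python
from h import *
Z={n:np.load('/tmp/%s0.npz'%n) for n in('top','side','wrist')}
p,W=Z['top']['p'],Z['top']['W']
np.set_printoptions(precision=4,suppress=True)
def reg(n,u0,u1,v0,v1):return Z[n]['p'][v0:v1,u0:u1].reshape(-1,3).astype(int),Z[n]['W'][v0:v1,u0:u1].reshape(-1,3)
print('wristpts',[Z['wrist']['W'][v,u] for u,v in((280,100),(150,100),(330,150),(350,200),(30,250),(480,100),(120,400))])
print('cab',[W[v,u] for u,v in((90,200),(60,250),(100,330),(115,250),(130,150),(132,320))])
# tube: red by color in top/side
for n,r in(('top',(105,176,185,220)),('side',(225,260,125,152))):
    c,w=reg(n,*r); m=(c[:,0]>90)&(c[:,1]<60); q=w[m]; mm=np.median(q,0); q=q[np.linalg.norm(q-mm,axis=1)<.1]
    u,s,vt=np.linalg.svd(q-q.mean(0)); print(n,'tube',len(q),q.mean(0),vt[0],q.min(0),q.max(0))
# rows along tube
for u in range(108,176,5): print('tube row',u,W[202,u],p[202,u])
def rect(n,r,f,name):
    c,w=reg(n,*r); q=w[f(c,w)]; 
    rr=cv2.minAreaRect(q[:,:2].astype(np.float32)); print(n,name,len(q),rr,'z',np.percentile(q[:,2],[2,50,98]),q.mean(0))
hsv=lambda c:cv2.cvtColor(c.astype(np.uint8)[None],cv2.COLOR_RGB2HSV)[0].astype(int)
blue=lambda c,w:(c[:,2]>c[:,0]*1.3)&(np.abs(w[:,2])<.03)
rect('top',(195,295,175,230),blue,'tray');rect('side',(250,325,180,255),blue,'tray')
yel=lambda c,w:(c[:,0]>120)&(c[:,2]<.35*c[:,1])&(c[:,1]>.65*c[:,0])
rect('top',(245,285,135,172),yel,'chock');rect('side',(325,360,190,226),yel,'chock')
deck=lambda c,w:(w[:,2]>.006)&(w[:,2]<.018)
rect('top',(312,410,145,222),deck,'deck');rect('side',(328,430,245,335),deck,'deck')
crad=lambda c,w:(w[:,2]>.02)&(w[:,2]<.06)
rect('top',(312,362,145,185),crad,'cradA');rect('top',(375,410,150,200),crad,'cradB')
bigs=[cv2.resize(Z[n]['p'][v0:v1,u0:u1],(400,300),interpolation=2) for n,(u0,u1,v0,v1) in(('top',(97,181,172,235)),('top',(310,414,145,223)),('top',(235,291,132,174)),('side',(190,280,100,168)))]
save('crops0.png',np.vstack([np.hstack(bigs[:2]),np.hstack(bigs[2:])]))
```

```text
wristpts [array([0.1639, 0.5571, 0.2399]), array([0.1388, 0.5079, 0.2398]), array([0.1909, 0.5675, 0.2404]), array([0.214 , 0.5673, 0.2407]), array([0.1637, 0.1256, 0.0002]), array([0.1843, 0.6009, 0.3031]), array([0.4759, 0.0917, 0.0063])]
cab [array([0.4858, 0.4356, 0.239 ]), array([0.3667, 0.5032, 0.2338]), array([0.1524, 0.4596, 0.0689]), array([0.3667, 0.4221, 0.0851]), array([0.6562, 0.4164, 0.0007]), array([ 0.1686,  0.395 , -0.0011])]
top tube 491 [0.4931 0.3578 0.12  ] [-0.0257 -0.8133  0.5813] [0.4771 0.2931 0.0685] [0.5124 0.4222 0.1683]
side tube 64 [0.4777 0.3261 0.1326] [-0.0668 -0.8472  0.527 ] [0.4721 0.2805 0.0996] [0.4878 0.3876 0.1618]
tube row 108 [0.4921 0.4321 0.1243] [167 146 113]
tube row 113 [0.4917 0.4169 0.1311] [168 147 114]
tube row 118 [0.4971 0.4222 0.0741] [111  40  31]
tube row 123 [0.4958 0.4039 0.0894] [106  21  17]
tube row 128 [0.4947 0.3863 0.1036] [106  21  17]
tube row 133 [0.4938 0.37   0.1143] [108  23  20]
tube row 138 [0.4928 0.3534 0.1267] [183  37  31]
tube row 143 [0.4921 0.3378 0.1364] [182  37  31]
tube row 148 [0.4911 0.3218 0.1484] [
[... 932 characters left out ...]
0356 0.0415]
top deck 2871 ((0.568128764629364, -0.25700050592422485), (0.22286668419837952, 0.2869974970817566), 0.8736249208450317) z [0.0066 0.0122 0.0173] [ 0.5588 -0.2514  0.0121]
side deck 3392 ((0.5616604089736938, -0.2613444924354553), (0.23542137444019318, 0.14179891347885132), 77.9434585571289) z [0.0071 0.0112 0.0157] [ 0.5542 -0.2578  0.0112]
top cradA 272 ((0.6038477420806885, -0.2036379724740982), (0.07500119507312775, 0.07491857558488846), 77.52063751220703) z [0.0209 0.0308 0.0473] [ 0.6083 -0.1824  0.0317]
top cradB 280 ((0.5756911635398865, -0.33310723304748535), (0.0971422865986824, 0.05597565323114395), 5.526242256164551) z [0.0207 0.0305 0.0483] [ 0.574  -0.3369  0.0319]
```

View pics/crops0.png

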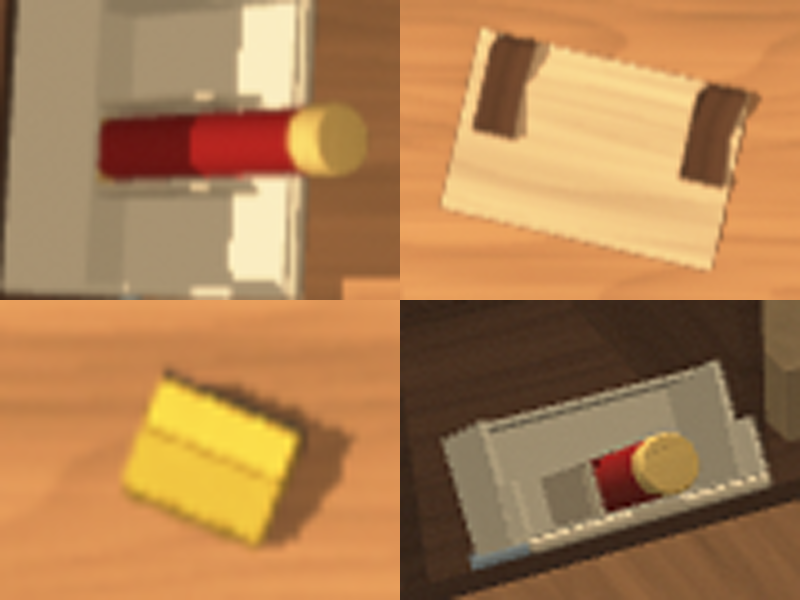

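The crop confirms the large tube in the bin with its free end toward the robot. The stand's cradles are on the far (+x) edge, and the chock has its black face away from the robot. Next I fit the tube and check the clearance around the start pose.

```bash
cat >> h.py <<'E'
def quatR(z,y):
    """tool rotation from tool z dir and approx y dir"""
    z=np.array(z,float);z/=np.linalg.norm(z);y=np.array(y,float);y-=z*(y@z);y/=np.linalg.norm(y)
    return R.from_matrix(np.column_stack([np.cross(y,z),y,z]))
def plan(wps,start=None):
    s=env.get_state(); p0,R0=(s['tcp_pos'],rot(s['orientation'])) if start is None else start
    for p,Rt in wps:
        if Rt is None: Rt=R0
        print('turn',(R0.inv()*Rt).as_rotvec(degrees=True).round(1).tolist(),'shift',(R0.inv().apply(np.array(p)-p0)*100).round(2).tolist())
E
python3 - <<'E'
from h import *
from scipy.optimize import least_squares
np.set_printoptions(precision=4,suppress=True)
Z={n:np.load('/tmp/%s0.npz'%n) for n in('top','side','wrist')}
Q=[]
for n,(u0,u1,v0,v1) in(('top',(105,160,185,220)),('side',(225,252,125,152))):
    c=Z[n]['p'][v0:v1,u0:u1].reshape(-1,3).astype(int);w=Z[n]['W'][v0:v1,u0:u1].reshape(-1,3)
    m=(c[:,0]>90)&(c[:,1]<60)&(w[:,2]>.06);q=w[m]; Q.append(q)
def f(x,q):
    a=np.array([x[2],-.819,x[3]]);a/=np.linalg.norm(a);c=np.array([x[0],.347,x[1]])
    d=q-c;return np.linalg.norm(d-np.outer(d@a,a),axis=1)-.019
for q in(Q[0],Q[1],np.vstack(Q)):
    r=least_squares(f,[.49,.109,0,.574],args=(q,),loss='soft_l1',f_scale=.002);print(r.x,np.abs(r.fun).mean())
for n in('top','wrist','side'):
  W=Z[n]['W'];m=(abs(W[...,0]-.237)<.12)&(abs(W[...,1]-.5)<.1)
  h=W[m];
  for x in(.14,.19,.24,.29,.34):
    print(n,x,[ (round(float(h[k][:,2].min()),3),round(float(h[k][:,2].max()),3)) if k.any() else None for y in(.41,.43,.45,.47,.49,.51,.53,.55,.57) for k in[(abs(h[:,0]-x)<.025)&(abs(h[:,1]-y)<.01)]])
s=env.get_state();print(rot(s['orientation']).as_matrix())
E
```

```text
[ 0.4939  0.108  -0.0162  0.5815] 0.002760665296978455
[ 0.4949  0.1101 -0.036   0.5595] 0.0006922486275674398
[ 0.4939  0.1081 -0.0178  0.5819] 0.0025443766958319785
top 0.14 [(-0.007, 0.006), (-0.007, 0.244), (0.009, 0.246), (0.061, 0.247), (0.234, 0.244), (0.233, 0.244), (0.234, 0.247), (0.235, 0.246), (0.234, 0.244)]
top 0.19 [(-0.006, 0.007), (-0.008, 0.245), (0.012, 0.349), (0.062, 0.352), (0.234, 0.504), (0.236, 0.458), (0.235, 0.245), (0.235, 0.245), (0.235, 0.245)]
top 0.24 [(-0.008, 0.007), (-0.006, 0.246), (0.01, 0.35), (0.063, 0.543), (0.235, 0.5), (0.235, 0.469), (0.234, 0.245), (0.235, 0.271), (0.238, 0.335)]
top 0.29 [(-0.008, 0.007), (-0.008, 0.245), (0.008, 0.245), (0.061, 0.245), (0.066, 0.486), (0.233, 0.473), (0.235, 0.439), (0.236, 0.295), (0.235, 0.35)]
top 0.34 [(-0.006, 0.007), (-0.003, 0.245), (0.011, 0.244), (0.011, 0.245), (0.013, 0.245), (0.234, 0.246), (0.234, 0.247), (0.235, 0.246), (0.233, 0.246)]
wrist 0.14 [None, (0.238, 0.242), (0.238, 0.242), (0.238, 0.242), (0.238, 0.243), (0.238, 0.242), (0.238, 0.243), (0.237, 0.243), (0.238, 0.243)]
wrist 0.19 [
[... 647 characters left out ...]
ide 0.19 [(-0.005, 0.004), (-0.008, 0.244), (0.012, 0.346), (0.014, 0.523), (0.112, 0.523), (0.111, 0.52), (0.111, 0.475), (0.112, 0.403), (0.111, 0.243)]
side 0.24 [(-0.005, 0.007), (-0.004, 0.243), (0.012, 0.346), (0.012, 0.523), (0.061, 0.521), (0.11, 0.505), (0.11, 0.491), (0.111, 0.329), (0.11, 0.29)]
side 0.29 [(-0.006, 0.24), (-0.005, 0.244), (0.013, 0.243), (0.015, 0.245), (0.065, 0.49), (0.064, 0.502), (0.066, 0.498), (0.066, 0.309), (0.065, 0.323)]
side 0.34 [(-0.006, 0.24), (-0.005, 0.244), (0.008, 0.243), (0.012, 0.243), (0.015, 0.244), (0.013, 0.243), (0.013, 0.244), (0.014, 0.243), (0.011, 0.244)]
[[-0.9111  0.4121 -0.0007]
 [ 0.4121  0.9111 -0.0012]
 [ 0.0002 -0.0014 -1.    ]]
```

Run:
```python
from h import *
np.set_printoptions(precision=3,suppress=True)
Z={n:np.load('/tmp/%s0.npz'%n) for n in('top','side','wrist')}
s=env.get_state();p0=s['tcp_pos'];R0=rot(s['orientation'])
for n,l in(('wrist',((170,285),(178,270),(180,290),(384,270),(392,285),(150,300),(410,300))),('side',((125,98),(125,92),(120,90),(130,90),(125,80),(126,101),(112,60)))):
    for u,v in l:
        w=Z[n]['W'][v,u];print(n,u,v,w,'tool mm',R0.inv().apply(w-p0)*1000,Z[n]['p'][v,u])
for n in('top','side'):
    c=env.get_calibration(n);q=rot(c['orientation']).inv().apply(p0-c['origin']);print(n,'tcp px',c['cx']+c['fx']*q[0]/-q[2],c['cy']-c['fy']*q[1]/-q[2],-q[2])
W=Z['side']['W'];p=Z['side']['p']
for v in range(84,112,3): print(v,[(W[v,u].round(3).tolist()) for u in(119,125,131)])
cv2.imwrite('pics/s1.png',cv2.resize(Z['side']['p'][60:135,75:175,::-1],(800,600),interpolation=2))
```

```text
wrist 170 285 [0.21  0.489 0.265] tool mm [ 10.383 -43.014 -54.216] [61 62 62]
wrist 178 270 [0.209 0.489 0.252] tool mm [ 10.965 -43.185 -41.77 ] [61 61 62]
wrist 180 290 [0.217 0.485 0.254] tool mm [  1.961 -42.995 -43.319] [61 60 59]
wrist 384 270 [0.245 0.569 0.252] tool mm [ 11.017  45.037 -42.17 ] [221 220 218]
wrist 392 285 [0.245 0.569 0.266] tool mm [ 10.917  44.373 -55.463] [167 166 163]
wrist 150 300 [0.207 0.486 0.279] tool mm [ 11.513 -46.316 -68.144] [220 219 217]
wrist 410 300 [0.246 0.571 0.278] tool mm [ 11.386  47.256 -68.175] [220 219 216]
side 125 98 [0.216 0.472 0.261] tool mm [ -1.972 -55.33  -50.424] [35 34 37]
side 125 92 [0.218 0.465 0.282] tool mm [ -7.016 -61.403 -71.368] [28 26 27]
side 120 90 [0.205 0.461 0.293] tool mm [  2.753 -69.98  -82.134] [30 30 30]
side 130 90 [0.249 0.553 0.24 ] tool mm [  1.258  31.714 -29.907] [72 47 32]
side 125 80 [0.228 0.481 0.308] tool mm [ -9.173 -42.615 -97.135] [39 39 41]
side 126 101 [0.217 0.471 0.252] tool mm [ -3.044 -55.958 -41.589] [41 42 43]
side 112 60 [0.209 0.5   0.361] tool mm [  15.646  -33.324 -150.93 ] [29
[... 171 characters left out ...]
.225, 0.482, 0.296], [0.258, 0.567, 0.251]]
87 [[0.206, 0.469, 0.298], [0.218, 0.451, 0.303], [0.256, 0.566, 0.242]]
90 [[0.202, 0.457, 0.295], [0.217, 0.454, 0.293], [0.251, 0.551, 0.241]]
93 [[0.216, 0.547, 0.242], [0.219, 0.473, 0.275], [0.246, 0.536, 0.239]]
96 [[0.211, 0.533, 0.24], [0.216, 0.469, 0.268], [0.242, 0.519, 0.238]]
99 [[0.207, 0.519, 0.238], [0.216, 0.477, 0.255], [0.235, 0.492, 0.244]]
102 [[0.203, 0.502, 0.238], [0.215, 0.484, 0.243], [0.23, 0.478, 0.242]]
105 [[0.198, 0.483, 0.239], [0.212, 0.476, 0.239], [0.227, 0.466, 0.239]]
108 [[0.193, 0.467, 0.239], [0.207, 0.456, 0.24], [0.222, 0.449, 0.24]]
111 [[0.188, 0.447, 0.241], [0.202, 0.438, 0.242], [0.218, 0.438, 0.237]]
```

View pics/s1.png

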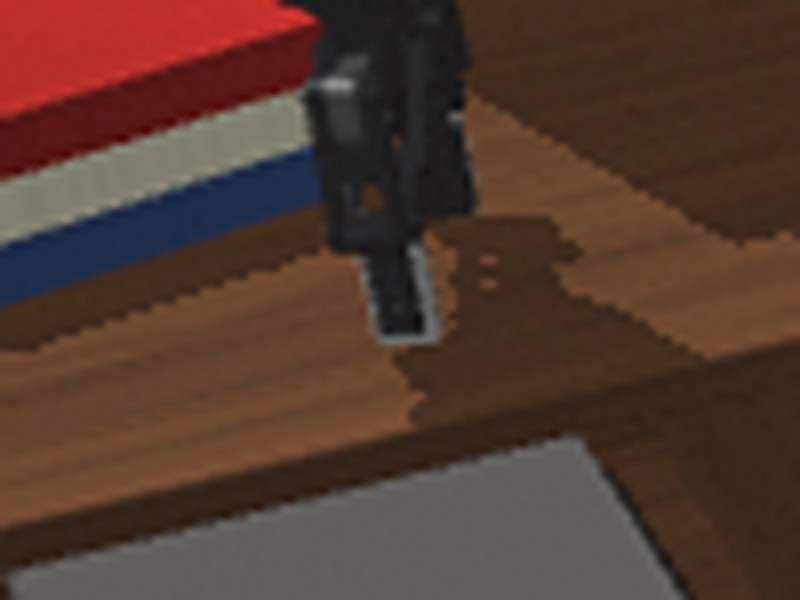

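The side crop shows the open fingertip just above the cabinet top, at z≈0.25 m, while the reported TCP is at z=0.21 m. I lift, shut the gripper and measure where the tips really are.

Emit:
carry_out([
  [[0, 0, 0], [0, 0, -5], 255],
  [[0, 0, 0], [0, 0, -10], 255],
  [[0, 0, 0], [0, 0, -10], 255],
  [[0, 0, 0], [0, 0, -10], 255],
  [[0, 0, 0], [0, 0, -10], 255],
  [[0, 0, 0], [0, 0, -10], 255],
  [[0, 0, 0], [0, 0, -10], 255],
  [[0, 0, 0], [0, 0, -10], 255],
], force=60)

```text
clock: 1.15
tcp_pos: [0.2369, 0.5238, 0.3108]
orientation: [-0.0, 0.211, 0.978, -0.0]
wrist_force: [-0.1, -0.4, -0.5]
finger_gap: 0.0001
grip_force: 0.0
```

Run:
```python
from h import *
np.set_printoptions(precision=3,suppress=True)
s=env.get_state();p0=s['tcp_pos'];R0=rot(s['orientation']);print(s)
for n in('wrist','side'):
    p,d,c,W=cloud(n);T=R0.inv().apply(W.reshape(-1,3)-p0).reshape(W.shape)*1000
    m=(abs(T[...,0])<40)&(abs(T[...,1])<70)&(T[...,2]>-140)&(T[...,2]<60)&(d>0)
    t=T[m];t=t[np.argsort(-t[:,2])];print(n,len(t),t[:12],t[::max(1,len(t)//15)])
    if n=='wrist':print('cam in tool',R0.inv().apply(c['origin']-p0)*1000,(R0.inv()*rot(c['orientation'])).as_matrix()); save('w1.png',p)
```

```text
{'clock': 1.15, 'joint_pos': array([1.006, 0.311, 0.285, 1.545, 0.   , 1.431]), 'qvel': array([ 0.002, -0.003,  0.005, -0.   ,  0.001, -0.001]), 'tau': array([ -0.004, -47.901,  29.886,   0.003,  -0.   ,   0.   ]), 'tcp_pos': array([0.237, 0.524, 0.311]), 'orientation': array([-0.   ,  0.211,  0.978, -0.   ]), 'wrist_force': array([-0.15 , -0.428, -0.483]), 'ft_torque': array([-0.011,  0.014, -0.016]), 'grip_force': 0.0, 'finger_gap': 0.00011216402371696476}
wrist 45571 [[ 10.57   -6.368 -23.59 ]
 [ 10.648  -5.892 -23.765]
 [ 10.707   1.571 -23.891]
 [ 10.748   5.763 -24.014]
 [ 10.767   2.501 -24.032]
 [ 10.782  -5.413 -24.067]
 [ 10.803   2.965 -24.118]
 [ 10.824   0.173 -24.155]
 [ 10.83   -0.292 -24.168]
 [ 10.889  -4.009 -24.307]
 [ 10.891   2.032 -24.313]
 [ 10.886   6.215 -24.333]] [[  10.57    -6.368  -23.59 ]
 [  -9.996    2.034  -65.879]
 [  12.189   -5.678  -74.499]
 [  11.937  -35.561  -78.605]
 [  17.105   -7.54   -86.55 ]
 [   7.118  -34.778  -91.759]
 [   7.338  -36.721  -95.622]
 [  17.081    8.946  -99.108]
 [  16.681   -8.868 -102.902]
 [  11.408   -2.063 -106.346]

[... 409 characters left out ...]
5]
 [  7.562  -5.217 -23.115]
 [ -6.12   -6.774 -23.261]
 [ -0.721  -6.445 -23.335]
 [  1.993  -6.218 -23.344]
 [ -3.491  -6.896 -23.427]
 [ -8.999  -7.679 -23.558]
 [  4.441  -7.053 -23.83 ]
 [-10.024   3.778 -24.042]] [[   9.998    2.075  -16.95 ]
 [  -8.288   -6.432  -34.509]
 [  -7.093  -16.23   -47.478]
 [   3.564  -16.783  -59.365]
 [  -4.426  -31.581  -73.776]
 [  -0.733  -42.868  -84.22 ]
 [ -15.545    0.476  -89.918]
 [   2.108  -54.744  -97.423]
 [  -4.352  -25.214 -103.567]
 [  -8.284  -57.494 -108.748]
 [ -11.131  -54.61  -112.7  ]
 [  -5.249  -44.566 -116.696]
 [ -12.566  -20.406 -122.546]
 [ -18.115  -18.054 -126.677]
 [  -8.606  -30.681 -131.942]
 [  -9.232  -24.531 -139.917]]
```

View pics/w1.png

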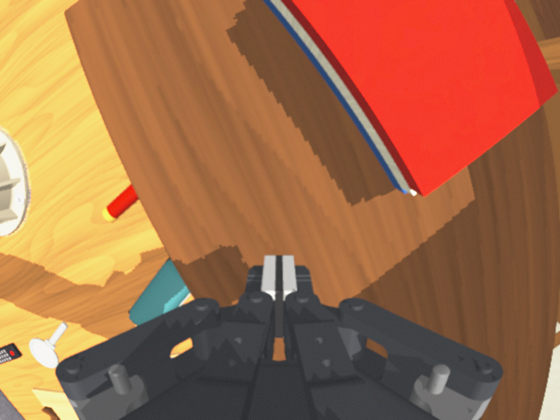

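Both cameras put the shut fingertips 24 mm behind the reported TCP (and about 41 mm behind when open). They agree with the cabinet height, so I will plan with tips at tool z = -24 mm and pad centre near -46 mm at a 38 mm gap.

Run:
```python
from h import *
a=np.array([-.018,-.816,.578]);Rg=quatR([0,-.578,-.816],[-1,0,0.]);print(Rg.as_matrix().round(3))
plan([((.42,.40,.36),Rg),((.493,.335,.207),Rg)])
```

```text
[[ 0.    -1.     0.   ]
 [-0.816  0.    -0.578]
 [ 0.578  0.    -0.816]]
turn [35.1, 22.6, -110.2] shift [-21.78, -3.75, -4.91]
turn [35.1, 22.6, -110.2] shift [-31.11, -6.66, 10.39]
```

Emit:
carry_out([
  [[4, 3, -10], [0, 0, -5], 0],
  [[8, 5, -20], [-6, -1, -5], 0],
  [[12, 8, -30], [-12, -2, -5], 0],
  [[16, 10, -40], [-17, -3, -5], 0],
  [[20, 13, -50], [-22, -3.8, -5], 0],
  [[23, 15, -60], [-22, -3.8, -5], 0],
  [[26, 17, -70], [-22, -3.8, -5], 0],
  [[28, 18, -79], [-22, -3.8, -5], 0],
])

```text
clock: 2.25
tcp_pos: [0.4138, 0.3863, 0.346]
orientation: [-0.18, -0.461, 0.849, -0.186]
wrist_force: [0.4, -0.2, -0.3]
finger_gap: 0.0854
grip_force: 0.0
```

Run:
```python
from h import *
s=env.get_state();print(s['joint_pos'].round(2),s['tcp_pos'].round(3))
Rg=quatR([0,-.578,-.816],[-1,0,0.])
plan([((.46,.37,.30),Rg),((.493,.335,.207),Rg)])
```

```text
[ 0.76  0.86  1.16  2.34 -0.26 -0.18] [0.414 0.386 0.346]
turn [9.2, 4.0, -30.5] shift [-3.39, -4.06, 4.15]
turn [9.2, 4.0, -30.5] shift [-7.0, -7.25, 13.44]
```

Emit:
carry_out([
  [[3, 1, -10], [-2, -2, 4], 0],
  [[6, 3, -20], [-5, -5, 8], 0],
  [[9, 4, -30], [-7, -7.2, 12], 0],
  [[9.2, 4, -30.5], [-7, -7.2, 13.4], 0],
  [[9.2, 4, -30.5], [-7, -7.2, 13.4], 0],
  [[9.2, 4, -30.5], [-7, -7.2, 13.4], 0],
  [[9.2, 4, -30.5], [-7, -7.2, 13.4], 0],
  [[9.2, 4, -30.5], [-7, -7.2, 13.4], 0],
])

```text
clock: 3.25
tcp_pos: [0.4924, 0.336, 0.2095]
orientation: [-0.212, -0.672, 0.676, -0.214]
wrist_force: [0.2, -0.8, -0.3]
finger_gap: 0.0852
grip_force: 0.0
```

Run:
```python
from h import *
np.set_printoptions(precision=3,suppress=True)
s=env.get_state();print(s['joint_pos'].round(2),s['tcp_pos'].round(3))
Rg=quatR([0,-.578,-.816],[-1,0,0.]);print((rot(s['orientation']).inv()*Rg).as_rotvec(degrees=True))
p,d,c,W=cloud('wrist');np.savez('/tmp/w2.npz',p=p,W=W)
q=p.astype(int);m=(q[...,0]>90)&(q[...,1]<60)&(W[...,2]>.06)&(abs(W[...,1]-.34)<.1)&(abs(W[...,0]-.49)<.05)
print(m.sum());Q=W[m];print(Q.min(0),Q.max(0))
from scipy.optimize import least_squares
def f(x,q):
    a=np.array([x[2],-.819,x[3]]);a/=np.linalg.norm(a);c=np.array([x[0],.347,x[1]])
    d=q-c;return np.linalg.norm(d-np.outer(d@a,a),axis=1)-.019
r=least_squares(f,[.49,.109,0,.574],args=(Q,),loss='soft_l1',f_scale=.002);print(r.x,abs(r.fun).mean())
b=(q[...,0]>140)&(q[...,2]<.6*q[...,0])&(q[...,1]>.6*q[...,0])&(abs(W[...,0]-.49)<.03)&(abs(W[...,1]-.26)<.05)&(W[...,2]>.12)
print(b.sum(),W[b].min(0),W[b].max(0))
save('w2.png',p)
```

```text
[ 0.7   0.76  0.6   1.84 -0.46 -0.76] [0.492 0.336 0.209]
[-0.036  0.19  -0.371]
6469
[0.475 0.289 0.075] [0.514 0.407 0.384]
[ 0.495  0.109 -0.015  0.577] 0.0021515865817951048
1769 [0.474 0.259 0.152] [0.513 0.297 0.181]
```

View pics/w2.png

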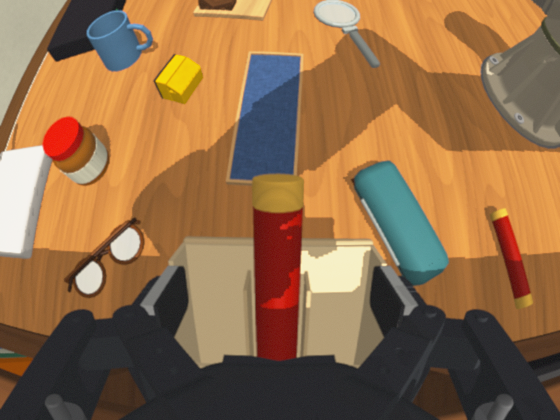

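The wrist view shows the tube centred between the fingers at (275,300), with its brass end at (277,192). Descend and grip.

Emit:
carry_out([
  [[0, 0.2, -0.4], [0, -0.15, 4], 0],
  [[0, 0.2, -0.4], [0, -0.15, 8], 0],
  [[0, 0.2, -0.4], [0, -0.15, 11], 0],
  [[0, 0.2, -0.4], [0, -0.15, 12.2], 0],
  [[0, 0.2, -0.4], [0, -0.15, 12.2], 60],
  [[0, 0.2, -0.4], [0, -0.15, 12.2], 255],
  [[0, 0.2, -0.4], [0, -0.15, 12.2], 255],
  [[0, 0.2, -0.4], [0, -0.15, 12.2], 255],
], force=50)

```text
clock: 4.3
tcp_pos: [0.4942, 0.2661, 0.1101]
orientation: [0.214, 0.674, -0.674, 0.215]
wrist_force: [-0.1, 2.7, 4.1]
finger_gap: 0.037
grip_force: 49.6
```

Run:
```python
from h import *
np.set_printoptions(precision=3,suppress=True)
s=env.get_state();print(s)
R0=rot(s['orientation'])
print('axis in tool',R0.inv().apply([-.015,-.816,.577]))
# pull 17cm, then level over tray
a=np.array([-.015,-.816,.577]);p=s['tcp_pos']+.18*a
print(p)
```

```text
{'clock': 4.3, 'joint_pos': array([ 0.621,  0.681,  0.215,  1.494, -0.49 , -0.852]), 'qvel': array([-0.   , -0.001, -0.005, -0.003,  0.001, -0.   ]), 'tau': array([ -1.19 , -59.476,  23.097,   3.612,  -1.445,  -0.092]), 'tcp_pos': array([0.494, 0.266, 0.11 ]), 'orientation': array([ 0.214,  0.674, -0.674,  0.215]), 'wrist_force': array([-0.06 ,  2.712,  4.134]), 'ft_torque': array([ 0.521, -0.067, -0.095]), 'grip_force': 49.588329792022705, 'finger_gap': 0.03697047789614323}
axis in tool [0.999 0.015 0.001]
[0.492 0.119 0.214]
```

Emit:
carry_out([
  [[0, 0, 0], [0.5, 0, 0], 255],
  [[0, 0, 0], [2, 0.03, 0], 255],
  [[0, 0, 0], [4.5, 0.07, 0], 255],
  [[0, 0, 0], [7.5, 0.11, 0], 255],
  [[0, 0, 0], [11, 0.16, 0], 255],
  [[0, 0, 0], [14.5, 0.22, 0], 255],
  [[0, 0, 0], [18, 0.27, 0], 255],
  [[0, 0, 0], [18, 0.27, 0], 255],
], force=50)

```text
clock: 5.3
tcp_pos: [0.491, 0.1169, 0.2149]
orientation: [-0.215, -0.673, 0.674, -0.215]
wrist_force: [-0.3, 0.5, -2.5]
finger_gap: 0.0368
grip_force: 50.3
```

Run:
```python
from h import *
np.set_printoptions(precision=4,suppress=True)
s=env.get_state();print(s['joint_pos'].round(2),s['tcp_pos'].round(3))
p,d,c,W=cloud('wrist');T=rot(s['orientation']).inv().apply(W.reshape(-1,3)-s['tcp_pos']).reshape(W.shape)*1000
q=p.astype(int);m=(q[...,0]>90)&(q[...,1]<70)&(abs(T[...,1])<25)&(abs(T[...,2]+46)<50)&(abs(T[...,0])<170)
b=(q[...,0]>140)&(q[...,2]<.6*q[...,0])&(q[...,1]>.6*q[...,0])&(abs(T[...,1])<25)&(abs(T[...,2]+46)<40)&(abs(T[...,0])<80)
print(T[m].min(0),T[m].max(0),T[b].min(0),T[b].max(0))
t=T[m]
for x0 in range(-140,40,15):
    k=abs(t[:,0]-x0)<5
    if k.any():print(x0,t[k][:,1].mean(),t[k][:,2].min())
P,D,C,V=cloud('side');q=P.astype(int)
m=(q[...,0]>90)&(q[...,1]<.4*q[...,0])&(q[...,2]<.4*q[...,0])&(V[...,2]>.05)&(abs(V[...,0]-.49)<.05)&(abs(V[...,1]-.25)<.15)
print('side red',m.sum(),V[m].min(0),V[m].max(0))
# tray refine from wrist
tr=(p[...,2].astype(int)>p[...,0]*1.3)&(abs(W[...,2])<.02)&(abs(W[...,0]-.507)<.08)&(abs(W[...,1]-.08)<.16)
print('tray',tr.sum(),cv2.minAreaRect(W[tr][:,:2].astype(np.float32)),np.median(W[tr][:,2]))
```

```text
[ 0.41  0.41  0.04  1.48 -0.56 -1.08] [0.491 0.117 0.215]
[-27.2484 -18.7218 -93.4766] [ 10.1991  18.5506 -48.2609] [-20.5005 -18.3347 -66.7377] [ 31.2258  23.3743 -25.8719]
-20 -0.20651462524136496 -65.37502826881494
-5 0.10470084669941701 -66.03707963467285
10 -0.2579907610783436 -93.47658057082353
side red 97 [0.4692 0.152  0.1631] [0.4858 0.2732 0.2656]
tray 2730 ((0.5061649084091187, 0.08121392130851746), (0.22757403552532196, 0.07986008375883102), 85.39352416992188) 0.004713669612729066
```

Run:
```python
from h import *
np.set_printoptions(precision=4,suppress=True)
s=env.get_state()
p,d,c,W=cloud('wrist');T=rot(s['orientation']).inv().apply(W.reshape(-1,3)-s['tcp_pos']).reshape(W.shape)*1000
m=(abs(T[...,0])<14)&(abs(T[...,1])>18)&(abs(T[...,1])<36)&(abs(T[...,2])<80);t=T[m];t=t[np.argsort(-t[:,2])];print(t[:400:40])
th=np.radians(4.7);x=np.array([-np.sin(th),-np.cos(th),0]);Rl=quatR([0,0,-1],np.cross([0,0,-1],x));print(Rl.as_matrix().round(3))
plan([((.5007,.0132,.08),Rl),((.5007,.0132,-.021),Rl)])
```

```text
[[ 10.1466 -24.2206 -24.1552]
 [ 10.7573 -22.5489 -28.9122]
 [  7.4114  28.4446 -30.7633]
 [  7.011   30.0893 -32.123 ]
 [  6.9747  30.8282 -33.1271]
 [  7.1714 -29.7209 -34.3458]
 [  6.711   27.6618 -35.4579]
 [  6.693  -28.4762 -36.3243]
 [ 11.1116 -24.4228 -37.1817]
 [  6.6801 -27.683  -38.2059]]
[[-0.082 -0.997  0.   ]
 [-0.997  0.082  0.   ]
 [-0.     0.    -1.   ]]
turn [-1.3, -35.4, 4.6] shift [0.92, -1.03, 16.91]
turn [-1.3, -35.4, 4.6] shift [-4.93, -1.05, 25.15]
```

Emit:
carry_out([
  [[0, -9, 1], [0.5, -0.3, 3], 255],
  [[-0.5, -18, 2], [0.9, -0.6, 7], 255],
  [[-1, -27, 3.5], [0.9, -0.8, 11], 255],
  [[-1.3, -35.4, 4.6], [0.92, -1.03, 14], 255],
  [[-1.3, -35.4, 4.6], [0.92, -1.03, 16.9], 255],
  [[-1.3, -35.4, 4.6], [-0.8, -1.04, 19.3], 255],
  [[-1.3, -35.4, 4.6], [-2.2, -1.04, 21.3], 255],
  [[-1.3, -35.4, 4.6], [-2.2, -1.04, 21.3], 255],
], force=50)

```text
clock: 6.45
tcp_pos: [0.4985, 0.0137, 0.0243]
orientation: [-0.001, -0.678, 0.735, 0.002]
wrist_force: [-0.3, -0.3, -1.9]
finger_gap: 0.037
grip_force: 50.5
```

Run:
```python
from h import *
np.set_printoptions(precision=4,suppress=True)
s=env.get_state();print(s['joint_pos'].round(2),s['tcp_pos'])
th=np.radians(4.7);x=np.array([-np.sin(th),-np.cos(th),0]);Rl=quatR([0,0,-1],np.cross([0,0,-1],x))
P,D,C,V=cloud('side');q=P.astype(int)
m=(q[...,0]>90)&(q[...,1]<.4*q[...,0])&(q[...,2]<.4*q[...,0])&(V[...,2]>.02)&(V[...,2]<.12)&(abs(V[...,0]-.5)<.05)&(abs(V[...,1]-.08)<.13)
t=V[m];print(m.sum());
for y in np.arange(.0,.2,.02):
    k=abs(t[:,1]-y)<.008
    if k.any():print(y,t[k][:,0].mean(),t[k][:,2].min(),t[k][:,2].max())
plan([((.5007,.0132,-.015),Rl),((.5007,.0132,-.0215),Rl)])
```

```text
[-0.13  0.31 -0.45  0.82  0.   -1.62] [0.4985 0.0137 0.0243]
254
0.0 0.49595369645894954 0.08717746488888445 0.08970149101967917
0.02 0.4984843726625464 0.07704018421993641 0.09126343638610801
0.04 0.5069400417363517 0.08572295967338583 0.08828485624159066
0.06 0.4849657489593507 0.07114351248153239 0.08248080536508451
0.08 0.4888030161477923 0.06569837407093326 0.0845082933019774
0.1 0.4947733381233448 0.08205938149926739 0.08629664870071485
0.12 0.4985436831333719 0.06986964636420323 0.09097011029266466
0.14 0.5037305722868842 0.061999844133845516 0.08846800715444592
0.16 0.5052416703290675 0.06591049692190665 0.08985146956244461
turn [0.1, 0.0, 0.1] shift [0.04, -0.09, 4.07]
turn [0.1, 0.0, 0.1] shift [0.04, -0.1, 4.72]
```

Emit:
carry_out([
  [[0, 0, 0], [0, -0.1, 2], 255],
  [[0, 0, 0], [0, -0.1, 3.5], 255],
  [[0, 0, 0], [0, -0.1, 4.3], 255],
  [[0, 0, 0], [0, -0.1, 4.6], 255],
  [[0, 0, 0], [0, -0.1, 4.75], 255],
  [[0, 0, 0], [0, -0.1, 4.8], 255],
  [[0, 0, 0], [0, -0.1, 4.8], 255],
  [[0, 0, 0], [0, -0.1, 4.8], 255],
], force=50)

```text
clock: 7.5
tcp_pos: [0.5023, 0.0132, -0.0174]
orientation: [0.001, -0.678, 0.735, -0.001]
wrist_force: [-10.5, 2.1, 29.0]
finger_gap: 0.0368
grip_force: 67.7
```

Run:
```python
from h import *
np.set_printoptions(precision=4,suppress=True)
s=env.get_state();print(s['tcp_pos'],s['wrist_force'],s['ft_torque'])
for n in('side','top'):
    P,D,C,V=cloud(n);q=P.astype(int)
    m=(q[...,0]>90)&(q[...,1]<.4*q[...,0])&(q[...,2]<.4*q[...,0])&(V[...,2]>.01)&(V[...,2]<.12)&(abs(V[...,0]-.5)<.05)&(abs(V[...,1]-.08)<.13)
    t=V[m];print(n,m.sum())
    for y in np.arange(-.02,.2,.02):
        k=abs(t[:,1]-y)<.008
        if k.any():print(y.round(2),'x',t[k][:,0].min(),t[k][:,0].max(),'z',t[k][:,2].min(),t[k][:,2].max())
p,d,c,W=cloud('wrist');T=rot(s['orientation']).inv().apply(W.reshape(-1,3)-s['tcp_pos']).reshape(W.shape)*1000
m=(abs(T[...,0])<14)&(abs(T[...,1])>15)&(abs(T[...,1])<40)&(T[...,2]<80);t=T[m];t=t[np.argsort(-t[:,2])];print(t[:400:40])
tr=(p[...,2].astype(int)>p[...,0]*1.3)&(abs(W[...,2])<.02)&(abs(W[...,0]-.507)<.08)&(abs(W[...,1]-.08)<.16)
print('tray z',np.percentile(W[tr][:,2],[10,50,90]))
save('w3.png',np.hstack([p[100:400,80:480],P[0:0+300,0:400]*0+p[:300,:400]]) if 0 else p)
```

```text
[ 0.5023  0.0132 -0.0174] [-10.5488   2.0732  28.9816] [0.1505 2.5658 0.0122]
side 249
0.0 x 0.4965749995128077 0.5095764329524194 z 0.0449661159440351 0.04841727384138872
0.02 x 0.4595319952088231 0.5162262711945192 z 0.03982650563711165 0.11141943312934377
0.04 x 0.5121150607148687 0.5164220395081046 z 0.041876333736797555 0.0451913425710162
0.06 x 0.4857814638486714 0.4904517882150662 z 0.027466784899926266 0.04180009308174648
0.08 x 0.490919376290158 0.49487936507075125 z 0.035866076150142256 0.039412577428865614
0.1 x 0.49134751885033023 0.5038116076483093 z 0.03381357393261686 0.044334625728407184
0.12 x 0.490296202774136 0.5174199002240724 z 0.025446331108165188 0.049859723407799095
0.14 x 0.4920051176927913 0.5244456010789161 z 0.029420320894517182 0.04955671880686985
0.16 x 0.495585542283251 0.5260540703595573 z 0.027214999960057717 0.04822076493715888
top 300
0.1 x 0.49329629629831084 0.528164402023501 z 0.028944875728651454 0.05407973807758726
0.12 x 0.4955227367291847 0.530509384543554 z 0.030649942391957286 0.05181592849839589
0.14 x 0.49770942887138736 0.529992669395454 z 0.03422618393890575 0.05235012533646599
0.16 x 0.49808645436919796 0.5327218698523222 z 0.032515632579638964 0.05086643512036981
[[ -2.4807 -38.4687 -19.9805]
 [ 11.5813 -32.0458 -20.7325]
 [ -2.0281 -39.2523 -20.925 ]
 [ 10.6963 -31.0578 -21.0733]
 [  3.7283  34.3372 -21.18  ]
 [  4.9589 -30.455  -21.2491]
 [ 11.3707 -28.0227 -21.3282]
 [ 10.8724 -28.0466 -21.3791]
 [ -4.6275  39.1343 -21.4235]
 [ 12.9399  28.6616 -21.4661]]
tray z [0.0037 0.0044 0.0052]
```

View pics/w3.png

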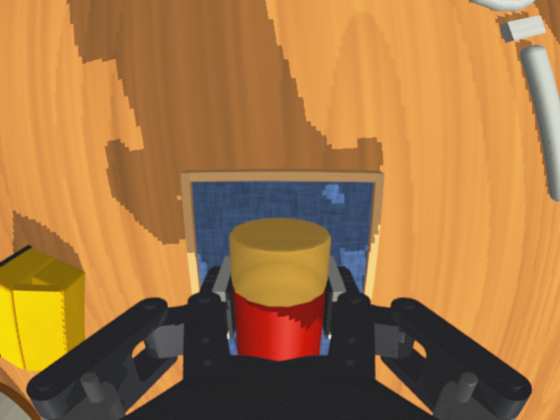

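The view shows the tube inside the tray with the brass end at (280,250). The tube is still about 5 mm up and the fingertips already touch the floor, so I relieve the load, then open a little so the tube settles.

Emit:
carry_out([
  [[0, 0, 0], [0, 0.1, -0.4], 255],
  [[0, 0, 0], [0, 0.15, -0.5], 255],
  [[0, 0, 0], [0, 0.15, -0.5], 138],
  [[0, 0, 0], [0, 0.15, -0.5], 132],
  [[0, 0, 0], [0, 0.15, -0.5], 126],
  [[0, 0, 0], [0, 0.15, -0.5], 118],
  [[0, 0, 0], [0, 0.15, -0.5], 105],
  [[0, 0, 0], [0, 0.15, -0.5], 100],
], force=30)

```text
clock: 8.65
tcp_pos: [0.5009, 0.013, -0.016]
orientation: [0.001, -0.678, 0.735, -0.0]
wrist_force: [-1.1, -0.6, 0.1]
finger_gap: 0.0517
grip_force: 0.0
```

Emit:
carry_out([
  [[0, 0, 0], [0, 0, -1], 100],
  [[0, 0, 0], [0, 0, -3], 100],
  [[0, 0, 0], [0, 0, -7], 80],
  [[0, 0, 0], [-2, 0, -11], 0],
  [[0, 0, 0], [-5, 0, -12], 0],
  [[0, 0, 0], [-6.8, 0, -12], 0],
  [[0, 0, 0], [-6.8, 0, -12], 0],
  [[0, 0, 0], [-6.8, 0, -12], 0],
])

```text
clock: 9.65
tcp_pos: [0.5054, 0.0804, 0.1031]
orientation: [-0.0, -0.678, 0.735, 0.0]
wrist_force: [0.3, -0.9, 0.2]
finger_gap: 0.0856
grip_force: 0.0
```

```bash
cat > tub.py <<'E'
from h import *
from scipy.optimize import least_squares
def tube(n,cx,cy,zlo,zhi,rad=.14):
    P,D,C,V=cloud(n);q=P.astype(int);h=cv2.cvtColor(P,cv2.COLOR_RGB2HSV).astype(int)
    box=(V[...,2]>zlo)&(V[...,2]<zhi)&(np.hypot(V[...,0]-cx,V[...,1]-cy)<rad)&(D>0)
    red=box&((h[...,0]<6)|(h[...,0]>174))&(h[...,1]>170)&(h[...,2]>60)
    br=box&(h[...,0]>16)&(h[...,0]<28)&(h[...,1]>90)&(h[...,2]>110)
    Q=V[red];
    def f(x,q):
        a=np.array([x[2],1,x[4]]);a/=np.linalg.norm(a);d=q-np.array([x[0],cy,x[1]])
        return np.linalg.norm(d-np.outer(d@a,a),axis=1)-.019
    r=least_squares(f,[cx,zlo+.012,0,0,0],args=(Q,),loss='soft_l1',f_scale=.001)
    a=np.array([r.x[2],1,r.x[4]]);a/=np.linalg.norm(a)
    c=np.array([r.x[0],cy,r.x[1]]);B=np.vstack([V[br],Q]);t=(B-c)@a;o=np.linalg.norm(B-c-np.outer(t,a),axis=1)<.024
    tr=(Q-c)@a
    print(n,'n',len(Q),'c',c.round(4),'yawdeg',np.degrees(np.arctan2(-a[0],a[1])).round(2),'pitch',np.degrees(a[2]).round(2),'res',abs(r.fun).mean().round(4),'span all',np.percentile(t[o],[.5,99.5]).round(4),'red',np.percentile(tr,[.5,99.5]).round(4))
    return P,V
E
python3 - <<'E'
from tub import *
s=env.get_state();print(s['tcp_pos'],s['joint_pos'].round(2))
tube('wrist',.506,.081,.012,.06);tube('top',.506,.081,.012,.06);tube('side',.506,.081,.012,.06)
E
```

```text
[0.50537238 0.08038826 0.10309059] [ 0.    0.25 -0.31  1.01  0.   -1.49]
wrist n 9370 c [0.5071 0.081  0.0228] yawdeg -5.17 pitch -0.05 res 0.0004 span all [-0.0974  0.0995] red [-0.0755  0.084 ]
top n 159 c [0.5073 0.081  0.021 ] yawdeg -5.56 pitch -2.06 res 0.0019 span all [-0.1008 -0.0385] red [-0.0763 -0.0384]
side n 540 c [0.5063 0.081  0.0221] yawdeg -5.1 pitch -0.26 res 0.0014 span all [-0.1018  0.1006] red [-0.076   0.0856]
```

Emit:
carry_out([
  [[0, 0, 0.4], [-0.1, -0.13, 5], 0],
  [[0, 0, 0.4], [-0.1, -0.13, 9], 0],
  [[0, 0, 0.4], [-0.1, -0.13, 11], 0],
  [[0, 0, 0.4], [-0.1, -0.13, 11.7], 0],
  [[0, 0, 0.4], [-0.1, -0.13, 11.7], 100],
  [[0, 0, 0.4], [-0.1, -0.13, 11.7], 255],
  [[0, 0, 0.4], [-0.1, -0.13, 11.7], 255],
  [[0, 0, 0.4], [-0.1, -0.13, 11.7], 255],
], force=40)

```text
clock: 10.8
tcp_pos: [0.5087, 0.0817, -0.0118]
orientation: [0.002, -0.675, 0.738, -0.001]
wrist_force: [-0.8, -0.6, 6.1]
finger_gap: 0.0367
grip_force: 39.9
```

Run:
```python
from h import *
def Rl(yaw):
    th=np.radians(-yaw);x=np.array([-np.sin(th),-np.cos(th),0]);return quatR([0,0,-1],np.cross([0,0,-1],x))
plan([((.508,.081,.11),None),((.47,-.1,.16),Rl(-8)),((.46,-.27,.16),Rl(-12))])
```

```text
turn [0.0, 0.0, 0.0] shift [0.06, 0.02, -12.18]
turn [-0.2, 0.0, 2.9] shift [18.42, 2.19, -17.2]
turn [-0.2, 0.1, 6.9] shift [35.45, 1.68, -17.21]
```

Emit:
carry_out([
  [[0, 0, 0], [0, 0, -2], 255],
  [[0, 0, 0], [0, 0, -6], 255],
  [[0, 0, 0], [1, 0, -12], 255],
  [[0, 0, 1], [6, 1, -16], 255],
  [[0, 0, 2], [12, 2, -17.2], 255],
  [[0, 0, 3], [18, 2.2, -17.2], 255],
  [[0, 0, 5], [24, 2.2, -17.2], 255],
  [[0, 0, 6], [28, 2, -17.2], 255],
], force=40)

```text
clock: 11.8
tcp_pos: [0.462, -0.1979, 0.1588]
orientation: [0.001, -0.635, 0.773, -0.0]
wrist_force: [0.5, 0.5, -2.4]
finger_gap: 0.0367
grip_force: 41.0
```

Emit:
carry_out([
  [[0, 0, 0.5], [3, -0.2, 0], 255],
  [[0, 0, 0.9], [6, -0.4, 0], 255],
  [[0, 0, 0.9], [7.5, -0.4, 0], 255],
  [[0, 0, 0.9], [7.5, -0.4, 0], 255],
  [[0, 0, 0.9], [7.5, -0.4, 0], 255],
  [[0, 0, 0.9], [7.5, -0.4, 0], 255],
  [[0, 0, 0.9], [7.5, -0.4, 0], 255],
  [[0, 0, 0.9], [7.5, -0.4, 0], 255],
], force=40)

```text
clock: 12.8
tcp_pos: [0.4525, -0.2695, 0.1588]
orientation: [0.001, -0.63, 0.777, -0.0]
wrist_force: [-0.4, -1.3, -2.9]
finger_gap: 0.0366
grip_force: 41.0
```

```bash
cat > stand.py <<'E'
from h import *
from scipy.optimize import minimize
def meas(n):
    P,D,C,V=cloud(n);np.savez('/tmp/st_%s.npz'%n,p=P,W=V,d=D)
    near=(np.hypot(V[...,0]-.565,V[...,1]+.26)<.17)&(D>0)
    h=cv2.cvtColor(P,cv2.COLOR_RGB2HSV).astype(int)
    deck=near&(V[...,2]>.007)&(V[...,2]<.017)
    k=np.ones((3,3),np.uint8);deck=cv2.morphologyEx(deck.astype(np.uint8),cv2.MORPH_OPEN,k)
    l,lab,st,_=cv2.connectedComponentsWithStats(deck);i=1+np.argmax(st[1:,4]);q=V[lab==i]
    r=cv2.minAreaRect(q[:,:2].astype(np.float32));print(n,'deck',len(q),r,np.median(q[:,2]))
    dk=near&(V[...,2]>.019)&(V[...,2]<.055)&(h[...,2]<150);w=V[dk];print('dark',len(w))
    return P,V,q,w
E
python3 - <<'E'
from stand import *
s=env.get_state();print(s['tcp_pos'],s['joint_pos'].round(2))
for n in('wrist','side','top'):
    P,V,q,w=meas(n)
    if n=='wrist': save('w4.png',P)
E
```

```text
[ 0.45248678 -0.26949752  0.15882573] [-0.69  0.24 -0.18  1.15  0.   -2.05]
wrist deck 15161 ((0.566417932510376, -0.26886802911758423), (0.17895758152008057, 0.1309191733598709), 77.18215942382812) 0.012235075445400811
dark 3001
side deck 2541 ((0.564132034778595, -0.2524527907371521), (0.21279267966747284, 0.14189030230045319), 77.33968353271484) 0.011224022968013836
dark 777
top deck 2081 ((0.5677007436752319, -0.24005821347236633), (0.18241964280605316, 0.13659626245498657), 78.89553833007812) 0.012308578134674786
dark 516
```

View pics/w4.png

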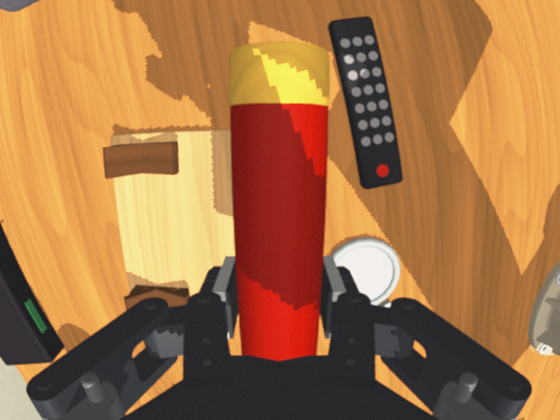

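```bash
cat > fit.py <<'E'
from h import *
from scipy.optimize import least_squares
def fit(ns,x0=(.588,-.267,-12.5)):
    A=[]
    for n in ns:
        z=np.load('/tmp/st_%s.npz'%n);V,D,P=z['W'],z['d'],z['p'];h=cv2.cvtColor(P,cv2.COLOR_RGB2HSV).astype(int)
        m=(np.hypot(V[...,0]-.59,V[...,1]+.267)<.13)&(D>0)&(V[...,2]>.021)&(V[...,2]<.055)&(h[...,2]<150)&(h[...,0]<20)
        q=V[m];A.append(q[::max(1,len(q)//600)])
    A=np.vstack(A)
    def f(x):
        t=np.radians(x[2]);d=A[:,:2]-x[:2];lx=np.cos(t)*d[:,0]+np.sin(t)*d[:,1];ly=-np.sin(t)*d[:,0]+np.cos(t)*d[:,1]
        mz=np.maximum(.0219-.364*lx,.0145+lx);e=np.maximum(abs(abs(ly)-.08)-.015,0);ex=np.maximum(abs(lx)-.033,0)
        return np.r_[np.clip(A[:,2]-mz,-.03,.03),2*e,2*ex]
    r=least_squares(f,x0,x_scale=[.01,.01,1],loss='soft_l1',f_scale=.0015);print(ns,len(A),r.x,abs(r.fun[:len(A)]).mean());return r.x
E
python3 - <<'E'
from fit import *
from tub import tube
fit(['wrist']);fit(['side']);fit(['top']);fit(['wrist','side','top'])
s=env.get_state();print(s['tcp_pos'])
tube('wrist',.4525,-.2695,.17,.225)
tube('side',.4525,-.2695,.17,.225)
E
```

```text
['wrist'] 714 [  0.58942017  -0.25892314 -13.01298152] 0.0015580096079927065
['side'] 716 [  0.58925198  -0.25818857 -12.59531481] 0.0032017472723714674
['top'] 486 [  0.58956078  -0.259577   -12.43191274] 0.0027996614021179953
['wrist', 'side', 'top'] 1916 [  0.58933324  -0.25855986 -12.73056594] 0.00248541409543299
[ 0.45238617 -0.26978153  0.15877525]
wrist n 22055 c [ 0.4521 -0.2695  0.2278] yawdeg -11.84 pitch -0.28 res 0.0039 span all [-0.0985  0.0263] red [-0.077   0.0275]
side n 643 c [ 0.4419 -0.2695  0.2243] yawdeg -13.83 pitch -0.65 res 0.0045 span all [-0.0977  0.1022] red [-0.0738  0.0677]
```

Run:
```python
from fit import *
np.set_printoptions(precision=4,suppress=True)
x=np.array([.5893,-.2587]);t=np.radians(-12.8)
def loc(V):
    d=V[...,:2]-x;return np.cos(t)*d[...,0]+np.sin(t)*d[...,1],-np.sin(t)*d[...,0]+np.cos(t)*d[...,1]
F={'wrist':'/tmp/st_wrist.npz','side':'/tmp/st_side.npz','top':'/tmp/st_top.npz','side0':'/tmp/side0.npz','top0':'/tmp/top0.npz'}
for n,fn in F.items():
    z=np.load(fn);V=z['W'];lx,ly=loc(V)
    # deck end edges along y for rows lx in -80..-40
    b=(lx>-.08)&(lx<-.045)&(abs(ly)<.15)
    dk=b&(V[...,2]>.0075)&(V[...,2]<.017)
    tb=b&(abs(V[...,2])<.005)
    print(n,'deck ly',np.percentile(ly[dk],[.5,2,98,99.5]) if dk.any() else None,'x',end=' ')
    b2=(abs(ly)<.05)&(abs(lx)<.15)&(V[...,2]>.0075)&(V[...,2]<.017);print(np.percentile(lx[b2],[.5,2,98,99.5]) if b2.any() else None)
    for sg in(-1,1):
        c=(abs(lx)<.028)&(ly*sg>.04)&(ly*sg<.12)&(V[...,2]>.022)&(V[...,2]<.055)
        print('   crad',sg,c.sum(),np.percentile(ly[c],[3,50,97]) if c.any() else None)
from tub import *
P=np.load('/tmp/st_wrist.npz');V=P['W'];s=env.get_state();T=rot(s['orientation']).inv().apply(V.reshape(-1,3)-s['tcp_pos']).reshape(V.shape)*1000
h=cv2.cvtColor(P['p'],cv2.COLOR_RGB2HSV).astype(int)
red=((h[...,0]<6)|(h[...,0]>174))&(h[...,1]>170)&(abs(T[...,1])<25)&(abs(T[...,2])<100)
Q=T[red]
for x0 in range(10,90,15):
    k=abs(Q[:,0]-x0)<3
    if k.any(): print(x0,np.percentile(Q[k][:,1],[1,99]),np.percentile(Q[k][:,2],[2]))
```

```text
wrist deck ly [-0.1038 -0.1019  0.0414  0.0538] x [-0.084  -0.0818  0.0418  0.0441]
   crad -1 1609 [-0.0935 -0.0794 -0.065 ]
   crad 1 507 [0.0653 0.0689 0.0804]
side deck ly [-0.1048 -0.1037 -0.0075 -0.0036] x [-0.0959 -0.0944  0.0408  0.0428]
   crad -1 284 [-0.0944 -0.0796 -0.0637]
   crad 1 212 [0.0649 0.08   0.0971]
top deck ly [-0.0754 -0.072   0.1     0.103 ] x [-0.0918 -0.0875  0.042   0.0447]
   crad -1 177 [-0.0938 -0.0787 -0.0661]
   crad 1 184 [0.0646 0.0794 0.0934]
side0 deck ly [-0.1041 -0.1022  0.1001  0.1035] x [-0.0959 -0.0943  0.0399  0.0429]
   crad -1 276 [-0.0947 -0.0805 -0.0642]
   crad 1 226 [0.0648 0.0791 0.0962]
top0 deck ly [-0.1058 -0.1023  0.0994  0.1028] x [-0.0945 -0.0926  0.0428  0.0866]
   crad -1 195 [-0.0953 -0.0796 -0.0661]
   crad 1 190 [0.0651 0.0801 0.0936]
10 [-17.5987  17.5504] [-93.4278]
25 [-16.7977  16.8121] [-54.4373]
40 [-17.0658  17.1393] [-54.4538]
55 [-17.4123  17.4017] [-54.6313]
70 [-17.482   17.6132] [-54.6213]
```

```bash
cat >> h.py <<'E'
def Rl(yaw):
    th=np.radians(-yaw);x=np.array([-np.sin(th),-np.cos(th),0]);return quatR([0,0,-1],np.cross([0,0,-1],x))
E
python3 - <<'E'
from h import *
plan([((.5893,-.2587,.159),Rl(-12.8)),((.5893,-.2587,.04),Rl(-12.8)),((.5893,-.2587,.0065),Rl(-12.8))])
E
```

```text
turn [-0.1, 0.1, 0.8] shift [-3.93, -13.17, -0.0]
turn [-0.1, 0.1, 0.8] shift [-3.92, -13.15, 11.9]
turn [-0.1, 0.1, 0.8] shift [-3.92, -13.14, 15.25]
```

Emit:
carry_out([
  [[0, 0, 0.3], [-1.3, -4.5, 0], 255],
  [[-0.1, 0.1, 0.8], [-2.7, -9, 0], 255],
  [[-0.1, 0.1, 0.8], [-3.92, -13.15, 1], 255],
  [[-0.1, 0.1, 0.8], [-3.92, -13.15, 4.5], 255],
  [[-0.1, 0.1, 0.8], [-3.92, -13.15, 8.5], 255],
  [[-0.1, 0.1, 0.8], [-3.92, -13.15, 11.5], 255],
  [[-0.1, 0.1, 0.8], [-3.92, -13.15, 11.9], 255],
  [[-0.1, 0.1, 0.8], [-3.92, -13.15, 11.9], 255],
], force=40)

```text
clock: 14.05
tcp_pos: [0.5896, -0.2591, 0.0406]
orientation: [-0.0, -0.624, 0.781, -0.0]
wrist_force: [0.3, 0.3, -1.8]
finger_gap: 0.0369
grip_force: 41.2
```

Run:
```python
from h import *
s=env.get_state();print(s['tcp_pos'].round(4),s['joint_pos'].round(2))
plan([((.5893,-.2587,.0085),Rl(-12.8)),((.5893,-.2587,.0065),Rl(-12.8))])
```

```text
[ 0.5896 -0.2591  0.0406] [-0.54  0.54 -0.04  0.99 -0.   -1.89]
turn [-0.0, -0.1, 0.0] shift [-0.03, 0.04, 3.21]
turn [-0.0, -0.1, 0.0] shift [-0.03, 0.04, 3.41]
```

Emit:
carry_out([
  [[0, 0, 0], [-0.03, 0.04, 1], 255],
  [[0, 0, 0], [-0.03, 0.04, 2], 255],
  [[0, 0, 0], [-0.03, 0.04, 2.7], 255],
  [[0, 0, 0], [-0.03, 0.04, 3], 255],
  [[0, 0, 0], [-0.03, 0.04, 3.15], 255],
  [[0, 0, 0], [-0.03, 0.04, 3.25], 255],
  [[0, 0, 0], [-0.03, 0.04, 3.3], 255],
  [[0, 0, 0], [-0.03, 0.04, 3.3], 255],
], force=40)

```text
clock: 15.05
tcp_pos: [0.5893, -0.2586, 0.0074]
orientation: [-0.0, -0.624, 0.781, -0.001]
wrist_force: [-0.3, -0.4, 0.2]
finger_gap: 0.0367
grip_force: 41.5
```

Emit:
carry_out([
  [[0, 0, 0], [0, 0, 0.05], 255],
  [[0, 0, 0], [0, 0, 0.05], 138],
  [[0, 0, 0], [0, 0, 0.05], 132],
  [[0, 0, 0], [0, 0, 0.05], 126],
  [[0, 0, 0], [0, 0, 0.05], 118],
  [[0, 0, 0], [0, 0, 0.05], 105],
  [[0, 0, 0], [0, 0, 0.05], 70],
  [[0, 0, 0], [0, 0, 0.05], 0],
], force=20)

```text
clock: 16.05
tcp_pos: [0.589, -0.2584, 0.0065]
orientation: [-0.0, -0.624, 0.781, -0.0]
wrist_force: [0.4, 0.3, -0.1]
finger_gap: 0.0777
grip_force: 0.0
```

Run:
```python
from h import *
plan([((.5893,-.2587,.13),Rl(-12.8)),((.63,-.03,.16),Rl(-22)),((.63,.0,.13),Rl(-22))])
```

```text
turn [0.0, -0.0, 0.0] shift [0.03, -0.04, -12.35]
turn [0.0, -0.0, 9.2] shift [-23.17, 1.05, -15.37]
turn [0.0, -0.0, 9.2] shift [-26.1, 1.71, -12.37]
```

Run:
```python
from h import *
Rc=Rl(68) # tool x yaw = 68+90... check
print(np.degrees(np.arctan2(*Rc.as_matrix()[[1,0],0])))
Rc=Rl(-112);print(np.degrees(np.arctan2(*Rc.as_matrix()[[1,0],0])))
plan([((.5893,-.2587,.14),None),((.64,.025,.15),Rc)])
```

```text
-21.999999999999996
158.0
turn [0.0, 0.0, 0.0] shift [0.03, -0.04, -13.35]
turn [-0.0, -0.0, 99.2] shift [-28.76, 1.29, -14.38]
```

Emit:
carry_out([
  [[0, 0, 0], [0, 0, -2], 0],
  [[0, 0, 0], [0, 0, -6], 0],
  [[0, 0, 0], [0, 0, -12], 0],
  [[0, 0, 10], [-3, 0, -14.4], 0],
  [[0, 0, 20], [-9, 0.4, -14.4], 0],
  [[0, 0, 30], [-15, 0.7, -14.4], 0],
  [[0, 0, 40], [-21, 1, -14.4], 0],
  [[0, 0, 50], [-26, 1.2, -14.4], 0],
])

```text
clock: 17.05
tcp_pos: [0.6349, 0.0002, 0.1505]
orientation: [-0.0, -0.233, 0.972, -0.0]
wrist_force: [0.5, -0.4, -0.4]
finger_gap: 0.0856
grip_force: 0.0
```

Run:
```python
from tub import *
s=env.get_state();print(s['tcp_pos'],s['joint_pos'].round(2))
tube('top',.589,-.2587,.025,.07);tube('side',.589,-.2587,.03,.07)
plan([((.64,.025,.15),Rl(-112))])
```

```text
[6.34891228e-01 1.99891957e-04 1.50490370e-01] [-0.13  0.45  0.1   1.22 -0.   -0.6 ]
top n 689 c [ 0.5893 -0.2587  0.0421] yawdeg -12.64 pitch 0.2 res 0.0018 span all [-0.1003  0.0997] red [-0.0761  0.0813]
side n 876 c [ 0.5887 -0.2587  0.0411] yawdeg -12.83 pitch -0.09 res 0.0013 span all [-0.1002  0.1005] red [-0.0748  0.0858]
turn [0.0, -0.0, 49.4] shift [-1.45, 1.72, 0.03]
```

Emit:
carry_out([
  [[0, 0, 10], [-1, 1, 0], 0],
  [[0, 0, 20], [-1.45, 1.7, 0], 0],
  [[0, 0, 30], [-1.45, 1.7, 0], 0],
  [[0, 0, 40], [-1.45, 1.7, 0], 0],
  [[0, 0, 49.4], [-1.45, 1.7, 0], 0],
  [[0, 0, 49.4], [-1.45, 1.7, 0], 0],
  [[0, 0, 49.4], [-1.45, 1.7, 0], 0],
  [[0, 0, 49.4], [-1.45, 1.7, 0], 0],
])

```text
clock: 18.15
tcp_pos: [0.6399, 0.0195, 0.1502]
orientation: [-0.0, 0.192, 0.981, -0.0]
wrist_force: [-0.3, -0.2, -0.6]
finger_gap: 0.0855
grip_force: 0.0
```

```bash
cat > chk.py <<'E'
from h import *
def chock(n,cx,cy,z0=0.,top=.044):
    P,D,C,V=cloud(n);h=cv2.cvtColor(P,cv2.COLOR_RGB2HSV).astype(int)
    near=(np.hypot(V[...,0]-cx,V[...,1]-cy)<.06)&(D>0)
    yel=near&(h[...,0]>20)&(h[...,0]<33)&(h[...,1]>170)&(h[...,2]>70)&(V[...,2]>z0+.003)
    q=V[yel];r=cv2.minAreaRect(q[:,:2].astype(np.float32));print(n,len(q),'all',r,'z',np.percentile(q[:,2],[1,50,99]).round(4))
    t=q[abs(q[:,2]-z0-top)<.003]
    if len(t)>10:print('  topface',len(t),cv2.minAreaRect(t[:,:2].astype(np.float32)),t.mean(0).round(4))
    dk=near&(h[...,2]<60)&(V[...,2]>z0+.036)&(V[...,2]<z0+.05);d=V[dk]
    if len(d)>5:print('  dark',len(d),d.mean(0).round(4))
    return P,V,q
E
python3 - <<'E'
from chk import *
s=env.get_state();print(s['tcp_pos'],s['joint_pos'].round(2))
for n in('wrist','top','side'): chock(n,.643,.026)
E
```

```text
[0.63989539 0.01945379 0.15024185] [-0.09  0.46  0.12  1.23 -0.    0.29]
wrist 3717 all ((0.6429520845413208, 0.02832583710551262), (0.060342106968164444, 0.04381243884563446), 67.26274871826172) z [0.0085 0.0404 0.0454]
  topface 1773 ((0.6514272093772888, 0.024905290454626083), (0.05996372178196907, 0.025419184938073158), 67.47598266601562) [0.6519 0.0248 0.0437]
  dark 66 [0.6641 0.0197 0.0443]Traceback (most recent call last):
  File "<stdin>", line 3, in <module>
  File "chk.py", line 6, in chock
    q=V[yel];r=cv2.minAreaRect(q[:,:2].astype(np.float32));print(n,len(q),'all',r,'z',np.percentile(q[:,2],[1,50,99]).round(4))
                                                                                      ~~~~~~~~~~~~~^^^^^^^^^^^^^^^^^^
    return _quantile_unchecked(
        a, q, axis, out, overwrite_input, method, keepdims, weights)
    return _ureduce(a,
                    func=_quantile_ureduce_func,
    ...<5 lines>...
                    overwrite_input=overwrite_input,
                    method=method)
    r = func(a, **kwargs)
    result = _quantile(arr,
                       quantiles=q,
    ...<2 lines>...
                       out=out,
                       weights=wgt)
    slices_having_nans = np.isnan(arr[-1, ...])
                                  ~~~^^^^^^^^^
IndexError: index -1 is out of bounds for axis 0 with size 0
```

Run:
```python
from h import *
plan([((.6475,.0266,-.016),Rl(-112.6))])
```

```text
turn [-0.0, 0.0, 0.5] shift [-0.44, 0.95, 16.62]
```

Emit:
carry_out([
  [[0, 0, 0.5], [-0.44, 0.95, 5], 0],
  [[0, 0, 0.5], [-0.44, 0.95, 10], 0],
  [[0, 0, 0.5], [-0.44, 0.95, 14], 0],
  [[0, 0, 0.5], [-0.44, 0.95, 16], 0],
  [[0, 0, 0.5], [-0.44, 0.95, 16.6], 0],
  [[0, 0, 0.5], [-0.44, 0.95, 16.6], 40],
  [[0, 0, 0.5], [-0.44, 0.95, 16.6], 255],
  [[0, 0, 0.5], [-0.44, 0.95, 16.6], 255],
], force=40)

```text
clock: 19.25
tcp_pos: [0.6488, 0.0266, -0.0142]
orientation: [0.001, 0.197, 0.981, -0.0]
wrist_force: [-0.1, 0.2, 2.6]
finger_gap: 0.0594
grip_force: 44.5
```

Emit:
carry_out([
  [[0, 0, 0], [0, 0, -1], 255],
  [[0, 0, 0], [0, 0, -4], 255],
  [[0, 0, 0], [0, 0, -8], 255],
  [[0, 0, 0], [0, 0, -12], 255],
  [[0, 0, 0], [0, 0, -14], 255],
  [[0, 0, 0], [0, 0, -14], 255],
  [[0, 0, 0], [0, 0, -14], 255],
  [[0, 0, 0], [0, 0, -14], 255],
], force=40)

```text
clock: 20.25
tcp_pos: [0.6465, 0.0269, 0.1226]
orientation: [-0.002, 0.197, 0.98, -0.001]
wrist_force: [-0.5, 0.3, -1.5]
finger_gap: 0.0595
grip_force: 44.1
```

Run:
```python
from h import *
np.set_printoptions(precision=2,suppress=True)
s=env.get_state();print(s['tcp_pos'].round(4))
P,D,C,V=cloud('wrist');h=cv2.cvtColor(P,cv2.COLOR_RGB2HSV).astype(int)
T=rot(s['orientation']).inv().apply(V.reshape(-1,3)-s['tcp_pos']).reshape(V.shape)*1000
m=(h[...,0]>20)&(h[...,0]<33)&(h[...,1]>170)&(abs(T[...,0])<60)&(abs(T[...,1])<45)&(T[...,2]<0)&(T[...,2]>-110)
t=T[m];print(m.sum(),np.percentile(t,[1,50,99],axis=0))
k=t[:,0]<4;tt=t[k];tt=tt[tt[:,2]<np.percentile(tt[:,2],60)]
print('top plane',np.median(tt[:,2]),np.percentile(tt,[1,99],axis=0),cv2.minAreaRect(tt[:,:2].astype(np.float32)))
A=np.c_[tt[:,:2],np.ones(len(tt))];print('slopes deg',np.degrees(np.linalg.lstsq(A,tt[:,2],rcond=None)[0][:2]))
b=tt;  # front edge line: min x per y bin
ys=np.arange(-24,25,4);e=[(y,b[abs(b[:,1]-y)<2][:,0].min()) for y in ys if (abs(b[:,1]-y)<2).sum()>5];print(np.array(e));print(np.degrees(np.polyfit(*np.array(e).T,1)[0]))
x,R_=np.array([.5893,-.2587]),Rl(-102.8)
u=np.array([np.cos(np.radians(-12.8)),np.sin(np.radians(-12.8))])
# face lx=-60 hover, face at tool x -17.9
for lx,z in((-.07,.13),(-.032,.02)):
    p=x+u*(lx-.0179); plan([((*p,z),R_)])
```

```text
[0.65 0.03 0.12]
18809 [[-14.4  -29.23 -59.39]
 [ 11.52   0.13 -52.19]
 [ 27.63  29.08 -20.17]]
top plane -58.62816572160318 [[-14.33 -28.34 -59.73]
 [  3.74  28.3  -58.19]] ((-5.499765396118164, -0.0106201171875), (59.172481536865234, 18.94544219970703), 89.89710998535156)
slopes deg [-0.16 -0.01]
[[-24.   -14.43]
 [-20.   -14.75]
 [-16.   -14.44]
 [-12.   -14.91]
 [ -8.   -14.68]
 [ -4.   -14.64]
 [  0.   -14.76]
 [  4.   -14.73]
 [  8.   -14.85]
 [ 12.   -14.48]
 [ 16.   -14.47]
 [ 20.   -14.78]
 [ 24.   -14.8 ]]
-0.1314704861859448
turn [-0.1, -0.2, -9.9] shift [2.94, -30.07, -0.67]
turn [-0.1, -0.2, -9.9] shift [-0.83, -29.4, 10.32]
```

Emit:
carry_out([
  [[0, 0, 0], [0.3, -3, -0.7], 255],
  [[0, 0, -1], [0.6, -7, -0.7], 255],
  [[0, 0, -2], [1, -11.5, -0.7], 255],
  [[0, 0, -4], [1.5, -16, -0.7], 255],
  [[0, 0, -6], [2, -21, -0.7], 255],
  [[0, 0, -8], [2.5, -26, -0.7], 255],
  [[-0.1, -0.2, -9.9], [2.94, -30.07, -0.7], 255],
  [[-0.1, -0.2, -9.9], [2.94, -30.07, -0.7], 255],
], force=40)

```text
clock: 21.3
tcp_pos: [0.5029, -0.2415, 0.1308]
orientation: [0.001, 0.113, 0.994, 0.0]
wrist_force: [-0.0, 0.9, -1.2]
finger_gap: 0.0592
grip_force: 44.1
```

```bash
cat > lp.py <<'E'
from h import *
O=np.array([.5891,-.2587]);u=np.array([np.cos(np.radians(-12.8)),np.sin(np.radians(-12.8))])
def rep():
    s=env.get_state();d=s['tcp_pos'][:2]-O
    f=s['wrist_force'][:2]
    print('clock',s['clock'],'face lx',round(d@u*1000+17,2),'ly',round(d@[-u[1],u[0]]*1000,2),'z',s['tcp_pos'][2].round(4),'F along x',round(f@u,2),'Fz',s['wrist_force'][2].round(2))
def to(*l):
    for lx,z in l:
        p=O+u*(lx-17)/1000; plan([((*p,z),Rl(-102.8))])
E
python3 - <<'E'
from lp import *
rep();to((-32,.02),(-27,0.0))
E
```

```text
clock 21.3 face lx -70.89 ly -2.33 z 0.1308 F along x -0.21 Fz -1.18
turn [0.0, 0.1, -0.2] shift [-3.86, 0.24, 11.09]
turn [0.0, 0.1, -0.2] shift [-4.36, 0.24, 13.09]
```

Emit:
carry_out([
  [[0, 0.1, -0.2], [-2, 0.2, 3], 255],
  [[0, 0.1, -0.2], [-3.5, 0.24, 7], 255],
  [[0, 0.1, -0.2], [-4.06, 0.24, 10], 255],
  [[0, 0.1, -0.2], [-4.06, 0.24, 12], 255],
  [[0, 0.1, -0.2], [-4.06, 0.24, 12.8], 255],
  [[0, 0.1, -0.2], [-4.06, 0.24, 12.95], 255],
  [[0, 0.1, -0.2], [-4.06, 0.24, 12.95], 255],
  [[0, 0.1, -0.2], [-4.06, 0.24, 12.95], 255],
], force=40)

```text
clock: 22.3
tcp_pos: [0.5458, -0.2464, 0.0032]
orientation: [0.002, 0.109, 0.994, -0.0]
wrist_force: [-0.2, 0.2, -0.7]
finger_gap: 0.06
grip_force: 44.1
```

Run:
```python
from lp import *
rep();to((-21,.0),(-21,-.002))
```

```text
clock 22.3 face lx -27.95 ly 2.44 z 0.0032 F along x -0.26 Fz -0.67
turn [0.0, 0.2, 0.2] shift [-0.69, -0.25, 0.32]
turn [0.0, 0.2, 0.2] shift [-0.69, -0.25, 0.52]
```

Emit:
carry_out([
  [[0, 0.1, 0.1], [-0.1, -0.2, 0.1], 255],
  [[0, 0.2, 0.2], [-0.2, -0.25, 0.2], 255],
  [[0, 0.2, 0.2], [-0.3, -0.25, 0.3], 255],
  [[0, 0.2, 0.2], [-0.4, -0.25, 0.4], 255],
  [[0, 0.2, 0.2], [-0.5, -0.25, 0.4], 255],
  [[0, 0.2, 0.2], [-0.5, -0.25, 0.4], 255],
  [[0, 0.2, 0.2], [-0.5, -0.25, 0.4], 255],
  [[0, 0.2, 0.2], [-0.5, -0.25, 0.4], 255],
], force=40)

```text
clock: 23.3
tcp_pos: [0.5494, -0.2495, -0.0018]
orientation: [-0.001, 0.111, 0.994, 0.0]
wrist_force: [0.5, -0.7, -1.7]
finger_gap: 0.0595
grip_force: 44.2
```

```bash
cat > gap.py <<'E'
from lp import *
def gap():
    s=env.get_state();P,D,C,V=cloud('wrist');h=cv2.cvtColor(P,cv2.COLOR_RGB2HSV).astype(int)
    d=V[...,:2]-O;lx=(d@u)*1000;ly=(d@np.array([-u[1],u[0]]))*1000;z=V[...,2]*1000
    yel=(h[...,0]>20)&(h[...,0]<33)&(h[...,1]>170)&(abs(ly)<29)&(z>53)&(z<60)&(lx<0)&(lx>-80)
    red=((h[...,0]<6)|(h[...,0]>174))&(h[...,1]>150)&(abs(ly)<100)&(z>45)&(z<70)&(abs(lx)<25)
    if yel.sum()>20:
        print('yel',yel.sum(),'top z',np.median(z[yel]).round(2),'front edge',[round(float(np.percentile(lx[yel&(abs(ly-y)<5)],98)),2) for y in(-20,-10,0,10,20) if (yel&(abs(ly-y)<5)).sum()>5],'ly span',np.percentile(ly[yel],[1,99]).round(1))
    if red.sum()>20:
        Q=np.c_[lx[red],z[red]];f=lambda x:np.hypot(Q[:,0]-x[0],Q[:,1]-x[1])-19
        from scipy.optimize import least_squares
        r=least_squares(f,[0,42],loss='soft_l1',f_scale=1);print('tube lx,z',r.x.round(2),red.sum(),'topz',np.percentile(z[red],99).round(1))
    return P
E
python3 - <<'E'
from gap import *
rep();save('w5.png',gap())
E
```

```text
clock 23.3 face lx -23.72 ly 0.18 z -0.0018 F along x 0.6 Fz -1.72
yel 7400 top z 56.33 front edge [-25.89, -25.84, -26.15, -25.76, -26.14] ly span [-28.3  28.4]
tube lx,z [ 0.   42.09] 2842 topz 61.9
```

Emit:
carry_out([
  [[0, 0, 0], [-0.1, 0, 0], 255],
  [[0, 0, 0], [-0.2, 0, 0], 255],
  [[0, 0, 0], [-0.3, 0, 0], 255],
  [[0, 0, 0], [-0.35, 0, 0], 255],
  [[0, 0, 0], [-0.4, 0, 0], 255],
  [[0, 0, 0], [-0.4, 0, 0], 255],
  [[0, 0, 0], [-0.4, 0, 0], 255],
  [[0, 0, 0], [-0.4, 0, 0], 255],
], force=40)

```text
clock: 24.35
tcp_pos: [0.5526, -0.2502, -0.002]
orientation: [-0.001, 0.111, 0.994, 0.001]
wrist_force: [-4.7, 1.1, 0.2]
finger_gap: 0.0592
grip_force: 44.2
```

Run:
```python
from gap import *
rep();gap()
```

```text
clock 24.35 face lx -20.43 ly 0.2 z -0.002 F along x -4.82 Fz 0.19
yel 7265 top z 56.13 front edge [-22.29, -22.41, -22.69, -22.57, -22.67] ly span [-28.3  28.3]
tube lx,z [ 0.38 41.99] 2660 topz 61.8
```

Emit:
carry_out([
  [[0, 0, 0], [0.02, 0, 0.03], 255],
  [[0, 0, 0], [0.04, 0, 0.06], 255],
  [[0, 0, 0], [0.04, 0, 0.06], 255],
  [[0, 0, 0], [0.04, 0, 0.06], 255],
  [[0, 0, 0], [0.04, 0, 0.06], 255],
  [[0, 0, 0], [0.04, 0, 0.06], 255],
  [[0, 0, 0], [0.04, 0, 0.06], 255],
  [[0, 0, 0], [0.04, 0, 0.06], 255],
], force=20)

```text
clock: 25.4
tcp_pos: [0.5527, -0.2502, -0.0022]
orientation: [-0.001, 0.111, 0.994, 0.0]
wrist_force: [-5.9, 1.3, 2.9]
finger_gap: 0.0592
grip_force: 44.7
```

Run:
```python
from gap import *
rep();gap()
```

```text
clock 25.4 face lx -20.4 ly 0.18 z -0.0022 F along x -5.98 Fz 2.89
yel 7197 top z 56.01 front edge [-22.68, -22.42, -22.76, -22.4, -22.7] ly span [-28.3  28.3]
tube lx,z [ 0.36 42.  ] 2656 topz 61.7
```

Emit:
carry_out([
  [[0, 0, 0], [0.02, 0, 0], 255],
  [[0, 0, 0], [0.04, 0, 0], 255],
  [[0, 0, 0], [0.06, 0, 0], 255],
  [[0, 0, 0], [0.06, 0, 0], 255],
  [[0, 0, 0], [0.06, 0, 0], 255],
  [[0, 0, 0], [0.06, 0, 0], 255],
  [[0, 0, 0], [0.06, 0, 0], 255],
  [[0, 0, 0], [0.06, 0, 0], 255],
], force=20)

```text
clock: 26.45
tcp_pos: [0.5527, -0.2503, -0.0022]
orientation: [-0.001, 0.111, 0.994, 0.0]
wrist_force: [-3.6, 1.9, 5.8]
finger_gap: 0.0596
grip_force: 44.8
```

Run:
```python
from gap import *
rep();gap()
```

```text
clock 26.45 face lx -20.35 ly 0.18 z -0.0022 F along x -3.93 Fz 5.81
yel 7166 top z 56.03 front edge [-22.67, -22.58, -22.78, -22.79, -22.77] ly span [-28.3  28.3]
tube lx,z [ 0.35 42.  ] 2660 topz 61.8
```

Emit:
carry_out([
  [[0, 0, 0], [0.01, 0, -0.03], 255],
  [[0, 0, 0], [0.02, 0, -0.03], 70],
  [[0, 0, 0], [0.02, 0, -0.03], 66],
  [[0, 0, 0], [0.02, 0, -0.03], 62],
  [[0, 0, 0], [0.02, 0, -0.03], 55],
  [[0, 0, 0], [0.02, 0, -0.03], 45],
  [[0, 0, 0], [0.02, 0, -0.03], 30],
  [[0, 0, 0], [0.02, 0, -0.03], 20],
], force=20)

```text
clock: 27.5
tcp_pos: [0.5522, -0.2501, -0.0021]
orientation: [-0.001, 0.111, 0.994, 0.0]
wrist_force: [-0.3, 0.5, 0.5]
finger_gap: 0.0787
grip_force: 0.0
```

Run:
```python
from gap import *
rep();gap()
```

```text
clock 27.5 face lx -20.89 ly 0.17 z -0.0021 F along x -0.41 Fz 0.54
yel 7098 top z 55.99 front edge [-22.61, -23.01, -22.7, -22.66, -22.69] ly span [-28.3  28.3]
tube lx,z [ 0.46 42.01] 2982 topz 61.7
```

Released; chock and tube stayed put. Now I retreat upward and make a final check.

Emit:
carry_out([
  [[0, 0, 0], [0, 0, -1], 0],
  [[0, 0, 0], [0, 0, -3], 0],
  [[0, 0, 0], [0, 0, -6], 0],
  [[0, 0, 0], [0, 0, -10], 0],
  [[0, 0, 0], [1, 0, -14], 0],
  [[0, 0, 0], [3, 0, -15], 0],
  [[0, 0, 0], [4, 0, -15], 0],
  [[0, 0, 0], [4, 0, -15], 0],
])

```text
clock: 28.55
tcp_pos: [0.5127, -0.2411, 0.1477]
orientation: [-0.001, 0.111, 0.994, 0.001]
wrist_force: [-0.5, -1.1, -0.1]
finger_gap: 0.0853
grip_force: 0.0
```

Run:
```python
from gap import *
from tub import tube
rep();P=gap()
tube('wrist',.589,-.2587,.03,.07);tube('side',.589,-.2587,.03,.07)
save('w6.png',P)
```

```text
clock 28.55 face lx -61.38 ly 0.2 z 0.1477 F along x -0.23 Fz -0.06
yel 1687 top z 56.12 front edge [-22.5, -22.59, -22.68, -22.53, -22.6] ly span [-28.4  28.6]
tube lx,z [ 0.55 42.05] 5856 topz 62.0
wrist n 6091 c [ 0.5898 -0.2587  0.0421] yawdeg -12.63 pitch -0.03 res 0.0005 span all [-0.084   0.0839] red [-0.0758  0.0828]
side n 753 c [ 0.5889 -0.2587  0.0409] yawdeg -12.69 pitch -0.01 res 0.0013 span all [-0.1013  0.0819] red [-0.0753  0.082 ]
```

View pics/w6.png

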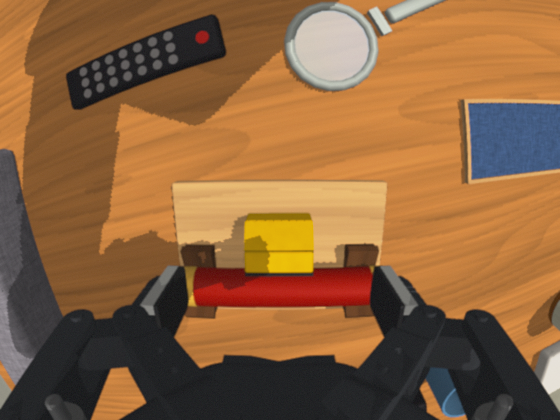

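The wrist view shows the tube level in both cradles, with the yellow chock at (280,245) square against it. Nothing shifted on release.

```bash
python3 -c "
from workcell import env
print(env.hand_in())"
```

```text
the job is handed in; nothing more can be done
None
```

The job is handed in at about 28.6 s. The tube was laid in the tray, released, then seated centred in the V-cradles. The chock stands on the deck square against it, and I left everything else alone.

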